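Unload the interlocked praline moulds

ROBOT

A 6-joint arm with a two-finger parallel gripper is mounted at the origin on the work surface. World frame = base frame: x ahead of the robot, y to its left, z up, the work surface at z = 0. Lengths are in m, angles in rad, forces in N, time in s.
With the tool pointing down it reaches from about 0.425 to 0.95 m from the base axis. Payload 3.5 kg.
Tool frame: the origin (TCP) lies on the centre line of the jaws, within the pads' length; the fingertips stand 17 mm ahead of it and the grasp point (between the pads) lies 2 mm behind it; z points along the fingers, y is the line along which they close (so a half turn about z gives the same grasp; the last joint's range is limited). The gripper opens to 85 mm and grips with 20 to 120 N. Pads are 22 mm wide; open, the fingers measure 114 mm over their backs; the gripper's body (76 mm by 85 mm) begins 54 mm behind the grasp point. The pads swing forward as they close: fully open they stand 13 mm farther back than shut.
Start: joints at [-1.412, 0.286, 1.577, -0, 1.279, -0.15], TCP at [0.205, -0.643, 0.248] pointing down, gripper open.
Joint ranges: [-2.77, 2.77], [-0.9, 2.22], [0.21, 2.48], [-1.53, 4.67], [0.24, 2.81], [-2.84, 2.84]. Speed limits (rad/s): [2.79, 2.79, 3.14, 3.14, 3.14, 3.14].

INTERFACE

Orientations are given as a unit quaternion [x, y, z, w].
In Python, from plant import ctrl gives the robot as it stands. The module is installed in compiled form; this text tells all that it offers.
- The arm moves only by the tool drive_tool, never from a script. Its argument "moves" is a list of rows, each a list of 3 entries, a list of its own where there are three numbers: the turn, a rotation vector about the tool's x, y, z in rad, then the shift along the tool's x, y, z in m, then the finger opening in m, from 0 to 0.0854. A call has 1 to 5 rows; each row shifts and turns the commanded pose from where the row before left it, along the tool's axes as they then stand; what a row does not reach is not made up. A row lasts 1/8 s, in which the tool goes at most 62.5 mm and 10.7 degrees, less where a joint would pass 70% of its speed; a pose out of reach is approached as far as the arm can. A call with a gripper value outside its range is refused whole. The fingers move at their own pace and stop on an object; "grip_force" is the grip in N (left out, the last holds). Time passes only in rows, so rows that do not move let the fingers close. It gives the time, the measured TCP pose, the force, the opening and the grip force at its end, in the units of the state.
- ctrl.get_state(): the state, without advancing time (a new reading comes with each control period).
- ctrl.read_camera(name): name is "scene" or "side" or "wrist"; returns a dict with "image" (420x560x3 uint8, red, green, blue), "fx", "fy", "cx", "cy" (pixels), "dist" ([k1, k2, p1, p2, k3] as OpenCV has them; the pictures are not rectified), "R" (3x3) and "t" (3): a world point X has camera coordinates R X + t. Camera axes: x right, y down, z forward; pixel columns grow to the right and rows downward; lengths in m; the calibration is good to about 2 mm. A picture is of the moment at which its call begins. There is no depth.
- ctrl.sign_off(): hands the job in; it is judged then, once.
The state is a dict: "time": time; "qpos": joint angles; "dq": joint speeds; "joint_efforts": joint torques, N m; "eef_pos": TCP position; "tcp_rot": TCP orientation; "contact_force": force on the tool from outside, world axes, zero at the start; "wrist_torque": the same for the moment, N m; "opening": opening from 0.0 (shut) to 1.0 (fully open); "finger_force": force on a finger pad.
Only numpy, scipy, OpenCV 4.12 (cv2) and the standard library are available. Lean on these libraries where they do the work, as an engineer would, in place of code of your own. Each camera call takes 0.05 s, during which the arm holds its last target. There are 200 camera calls.

TASK

Lift the clear cover off the mould carrier and set it right way up on the white board. Then lift every mould block straight up out of the carrier (they interlock with the carrier and with each other, so never pull them sideways) and stand them all upright on the wire rack, and at the end put the cover back, fully down over the empty carrier. Leave the bowl, jar and spatula where they are.

Things in the scene. Friction and masses are not known exactly. Their poses are not given: they have to be found in the camera images.
- carrier: Fixed steel tray for mould blocks: base plate 330 x 170 mm (x, y), 6 mm thick; walls on it 280 x 118 mm outside, tops 36 mm above the worktop. Origin: on the worktop under its centre, x along the row, z up. Places at x = -96, -48, 0, 48, 96 mm, y = 0, some empty. Wall slots hold each block's end keys (1.5 mm play); a block standing on the plate is free after a 36 mm lift.
- cover_mid (a point): Loose clear hood, 0.4 kg, stands over the carrier's walls on its base plate: 300 x 138 x 96 mm tall, inside 292 x 130 x 92 mm, open below. On top in the middle a white bar grip: 50 mm along x, 24 along y, 34 tall (96 to 130 mm above the lower edge). Point: the centre, 65 mm above the lower edge. In place: centred on the carrier, x along its x (either way), point 71 mm above its origin.
- board: Fixed white plastic board, 340 x 180 mm (x, y), 12 mm thick. Origin: on the worktop under its centre, z up.
- rack: Fixed wire cooling rack, 320 x 150 mm (x, y), its top 20 mm above the worktop. Origin: on the worktop under its centre, z up.
- block1_mid (a point): Pale mould block, 0.25 kg, starts at carrier x = -96 mm (None if absent). Body x -27 to +17 mm, 90 mm along y, 34 tall; T tongue on +x (to x = +34) standing in the T groove in the next block's -x side; end keys, 102 mm over them. In the middle a grip post 16 mm along x, 28 along y, 40 tall (34 to 74 above the underside). Point: on the post's axis, 37 mm above the underside; axes start as the carrier's.
- block2_mid (a point): Pale mould block, 0.25 kg, starts at carrier x = -48 mm (None if absent). Same shape as block1; same point.
- block3_mid (a point): Pale mould block, 0.25 kg, starts at carrier x = 0 mm (None if absent). Same shape as block1; same point.
- block4_mid (a point): Pale mould block, 0.25 kg, starts at carrier x = 48 mm (None if absent). Same shape as block1; same point.
- block5_mid (a point): Pale mould block, 0.25 kg, starts at carrier x = 96 mm (None if absent). Same shape as block1; same point.
- bowl_mid (a point): Bystander: steel bowl, 96 mm across, 50 mm tall. Point: its centre.
- jar_mid (a point): Bystander: closed jar, 64 mm across, 90 mm tall. Point: its centre.
- spatula_mid (a point): Bystander: spatula, 280 mm long, lying flat. Point: near its middle.

How it is judged:
On the way, in this order (a step that is already met when the one before it is completed fails the run):
1. the cover stands right way up on the white board, released (x of cover_mid in the frame of board between -0.06 and 0.06 m and y of cover_mid in the frame of board between -0.06 and 0.06 m and z of cover_mid in the frame of board below 0.081 m and angle between cover_mid's own z axis and vertical below 0.06 rad and contact force between the fingers and cover below 0.1 N), for 0.2 s.
2. every mould block stands upright on the wire rack (x of block1_mid in the frame of rack between -0.14 and 0.14 m and y of block1_mid in the frame of rack between -0.05 and 0.05 m and z of block1_mid in the frame of rack between 0.052 and 0.062 m and angle between each of block1_mid, block2_mid, block3_mid, block4_mid, block5_mid's own z axis and vertical below 0.1 rad and x of block2_mid in the frame of rack between -0.14 and 0.14 m and y of block2_mid in the frame of rack between -0.05 and 0.05 m and z of block2_mid in the frame of rack between 0.052 and 0.062 m and x of block3_mid in the frame of rack between -0.14 and 0.14 m and y of block3_mid in the frame of rack between -0.05 and 0.05 m and z of block3_mid in the frame of rack between 0.052 and 0.062 m and x of block4_mid in the frame of rack between -0.14 and 0.14 m and y of block4_mid in the frame of rack between -0.05 and 0.05 m and z of block4_mid in the frame of rack between 0.052 and 0.062 m and x of block5_mid in the frame of rack between -0.14 and 0.14 m and y of block5_mid in the frame of rack between -0.05 and 0.05 m and z of block5_mid in the frame of rack between 0.052 and 0.062 m), for 0.2 s.
3. the cover is back, fully down over the carrier (horizontal distance between cover_mid and carrier below 0.012 m and z of cover_mid in the frame of carrier between 0.066 and 0.075 m and angle between cover_mid's own z axis and vertical below 0.05 rad), for 0.2 s.
At the end, for the whole second after the job is handed in: Every block stands upright on the wire rack (centre within 140 mm along and 50 mm across of the rack's centre, at standing height within 5 mm, tilt under 0.1 rad) and the cover is fully down over the carrier (centred within 12 mm, height within 5 mm, tilt under 0.05 rad) (all of step 2 and all of step 3); the robot touches nothing.
It fails at once if a mould block is forced sideways more than 12 mm while it still sits in the carrier ((z of block1_mid in the frame of carrier below 0.055 m and y of block1_mid in the frame of carrier between -0.05 and 0.05 m and x of block1_mid in the frame of carrier between -0.15 and 0.15 m and (x of block1_mid in the frame of carrier above -0.084 m or x of block1_mid in the frame of carrier below -0.108 m or y of block1_mid in the frame of carrier above 0.012 m or y of block1_mid in the frame of carrier below -0.012 m)) or (z of block2_mid in the frame of carrier below 0.055 m and y of block2_mid in the frame of carrier between -0.05 and 0.05 m and x of block2_mid in the frame of carrier between -0.15 and 0.15 m and (x of block2_mid in the frame of carrier above -0.036 m or x of block2_mid in the frame of carrier below -0.06 m or y of block2_mid in the frame of carrier above 0.012 m or y of block2_mid in the frame of carrier below -0.012 m)) or (z of block3_mid in the frame of carrier below 0.055 m and y of block3_mid in the frame of carrier between -0.05 and 0.05 m and x of block3_mid in the frame of carrier between -0.15 and 0.15 m and (x of block3_mid in the frame of carrier above 0.012 m or x of block3_mid in the frame of carrier below -0.012 m or y of block3_mid in the frame of carrier above 0.012 m or y of block3_mid in the frame of carrier below -0.012 m)) or (z of block4_mid in the frame of carrier below 0.055 m and y of block4_mid in the frame of carrier between -0.05 and 0.05 m and x of block4_mid in the frame of carrier between -0.15 and 0.15 m and (x of block4_mid in the frame of carrier above 0.06 m or x of block4_mid in the frame of carrier below 0.036 m or y of block4_mid in the frame of carrier above 0.012 m or y of block4_mid in the frame of carrier below -0.012 m)) or (z of block5_mid in the frame of carrier below 0.055 m and y of block5_mid in the frame of carrier between -0.05 and 0.05 m and x of block5_mid in the frame of carrier between -0.15 and 0.15 m and (x of block5_mid in the frame of carrier above 0.108 m or x of block5_mid in the frame of carrier below 0.084 m or y of block5_mid in the frame of carrier above 0.012 m or y of block5_mid in the frame of carrier below -0.012 m))).
It fails at once if the bowl, jar or spatula is moved more than 30 mm (distance of any of bowl_mid, jar_mid, spatula_mid from where it was at the start of the episode above 0.03 m).
Of block1, block2, block3, block4, block5 only 3 to 4 are there at a start; the rules pass over those that are not, and their reading is None.
At some moment in a run one of cover may be knocked a few centimetres aside while the robot is not near it.
Once in a run the grip may slacken for a moment while it holds something.
It also fails if it takes over 210 s, if anything falls off the work surface, if the arm or the gripper's body presses on something with over 40 N, if the wrist force passes 120 N, or if a joint passes its speed limit or range.

## Working session

There is one attempt and no reset: what is moved stays moved. The work goes in short steps, Python scripts to look and compute and a tool call to move; the robot and the scene stay as the last step left them, time stands still between calls to the robot, and variables do not carry over. Pictures are saved under pics/ and viewed, at most 14 in all, crops included, and the job is handed in when it is done.

Besides the shell and the picture viewer there is one more tool, called after "Emit:" as name(argument=value, ...) on one line, values as JSON. drive_tool: Moves the arm, as the interface text tells. Its arguments: {"type":"object","properties":{"moves":{"type":"array","items":{"type":"array"}},"grip_force":{"type":"number"}},"required":["moves"]}

```bash
mkdir -p pics
cat > h.py <<'E'
import numpy as np,cv2
from plant import ctrl
from scipy.spatial.transform import Rotation as Ro
def cam(n,save=None):
    c=ctrl.read_camera(n)
    if save: cv2.imwrite(f'pics/{save}.png',c['image'][:,:,::-1])
    return c
def K(c): return np.array([[c['fx'],0,c['cx']],[0,c['fy'],c['cy']],[0,0,1.]])
def ray(c,px):
    p=cv2.undistortPoints(np.array(px,float).reshape(-1,1,2),K(c),np.array(c['dist'],float)).reshape(-1,2)
    R=np.array(c['R']);t=np.array(c['t'])
    d=np.c_[p,np.ones(len(p))]@R
    return -R.T@t,d
def plane(c,px,z):
    o,d=ray(c,px); return o+d*((z-o[2])/d[:,2])[:,None]
def proj(c,P):
    R=np.array(c['R']);r,_=cv2.Rodrigues(R)
    return cv2.projectPoints(np.array(P,float).reshape(-1,3),r,np.array(c['t'],float),K(c),np.array(c['dist'],float))[0].reshape(-1,2)
def st():
    s=ctrl.get_state();print(s['time'],np.round(s['eef_pos'],4),np.round(s['tcp_rot'],4),np.round(s['contact_force'],1),s['opening'],s['finger_force'],np.round(s['qpos'],3))
    print(np.round(Ro.from_quat(s['tcp_rot']).as_matrix(),3).tolist())
    return s
E
python3 - <<'E'
from h import *
st()
for n in('scene','side','wrist'):
    c=cam(n,n+'0'); print(n,-np.array(c['R']).T@c['t'],c['fx'])
a=[cv2.imread(f'pics/{n}0.png') for n in('scene','side','wrist')]
E
```

```text
0.0 [ 0.2051 -0.6424  0.2469] [ 0.9881  0.1538  0.     -0.0012] [ 0.6 -0.9 -0.6] 0.998101654856601 0.0 [-1.412  0.287  1.578  0.     1.279 -0.15 ]
[[0.953, 0.304, -0.0], [0.304, -0.953, 0.002], [0.0, -0.002, -1.0]]
scene [1.36835402 0.29726236 0.84323013] 455.5713438096414
side [ 0.54690791 -0.99133135  0.7895313 ] 433.01602372825624
wrist [ 0.27610138 -0.61978059  0.37193461] 289.24939461607715
```

View pics/scene0.png

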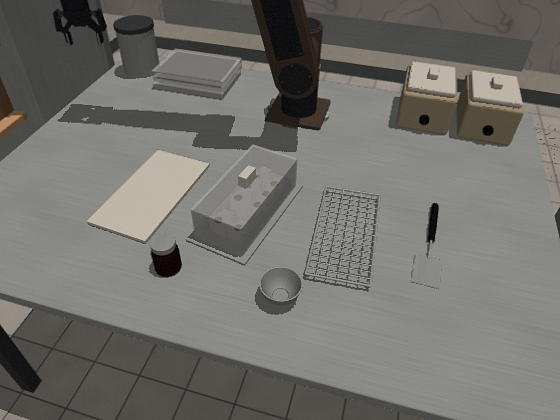

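View pics/side0.png

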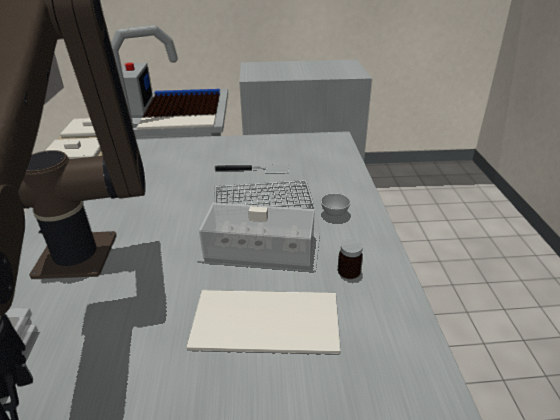

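The scene view shows the board (150,195), covered carrier (247,200) with white grip (247,177), rack (345,235), jar (166,256), bowl (281,288) and spatula (430,245). The side view shows four blocks under the hood: three at columns 222–258 and one at 293.

Run:
```python
from h import *
S=cam('scene','s1');D=cam('side','d1')
def comps(c,z,minA=60):
    im=c['image'].astype(int); m=((im.min(2)>150)&(im[:,:,0]-im[:,:,2]>8)).astype(np.uint8)
    n,l,s,_=cv2.connectedComponentsWithStats(m)
    for i in range(1,n):
        if s[i][4]<minA: continue
        k,_=cv2.findContours((l==i).astype(np.uint8),0,1)
        P=plane(c,k[0].reshape(-1,2),z)[:,:2]
        r=cv2.minAreaRect((P*1000).astype(np.float32)); print(s[i],[np.round(x,1) for x in r])
print('scene');comps(S,.012);print('side');comps(D,.012)
a=cv2.resize(S['image'][130:310,170:400],None,fx=3.4,fy=3.3,interpolation=2)[:,:,::-1]
cv2.imwrite('pics/c1.png',a)
b=cv2.resize(D['image'][150:280,180:360],None,fx=4.4,fy=4.4,interpolation=2)[:,:,::-1]
cv2.imwrite('pics/c2.png',b)
```

```text
scene
[ 409   62   46   32 1065] [array([-396.4,  442.8]), array([167.9, 225.2]), np.float64(89.9)]
[ 473   71   50   33 1100] [array([-396.6,  683.3]), array([222.3, 170.3]), np.float64(0.3)]
[  87  150  122   91 5239] [array([ 540.4, -285.8]), array([177.8, 339.2]), np.float64(84.1)]
[239 165  16  14 114] [array([385.6, -59.8]), array([26.5, 56.9]), np.float64(78.9)]
side
[137 115  78  12 574] [array([153.2, 964.2]), array([352.8, 117.1]), np.float64(0.4)]
[ 60 118  35  16 364] [array([-284.7,  960.4]), array([187.6, 162.5]), np.float64(87.7)]
[ 46 138  53  19 660] [array([-251.6,  718.7]), array([179.9, 231.1]), np.float64(87.3)]
[459 189  23  13 145] [array([1257.3,  207.7]), array([83.6, 70.3]), np.float64(3.5)]
[482 188  25  12 185] [array([1337.7,  210.7]), array([75. , 55.1]), np.float64(88.6)]
[379 191  28  14 291] [array([980.1, 211.6]), array([82.5, 75.4]), np.float64(88.8)]
[404 191  30  13 289] [array([1069.7,  210.1]), array([78.7, 80.2]), np.float64(88.1)]
[438 190  24  13 190] [array([1168.3,  208.5]), array([76.7, 76.3]), np.float64(87.6)]
[440 203  34  16 369] [arra
[... 2134 characters left out ...]
44 307  16  24 206] [array([1220.8, -339.1]), array([80.4, 34. ]), np.float64(58.5)]
[507 308  52  29 790] [array([1162.2, -353.5]), array([86.9, 86.7]), np.float64(90.0)]
[ 469  311   52   31 1064] [array([1067.8, -354. ]), array([87.3, 87.9]), np.float64(89.5)]
[437 314  44  31 966] [array([ 979.4, -353.8]), array([77.1, 88.1]), np.float64(0.4)]
[486 342  57  33 779] [array([1068. , -447.6]), array([87.3, 87.2]), np.float64(0.6)]
[ 450  345   51   37 1081] [array([ 979.1, -447.8]), array([87.8, 76.4]), np.float64(89.7)]
[496 362  22  16 104] [array([1040.3, -471.9]), array([37.2, 32.7]), np.float64(84.0)]
[467 384  53  36 882] [array([ 979.1, -537.7]), array([76.3, 77.7]), np.float64(0.4)]
```

View pics/c1.png

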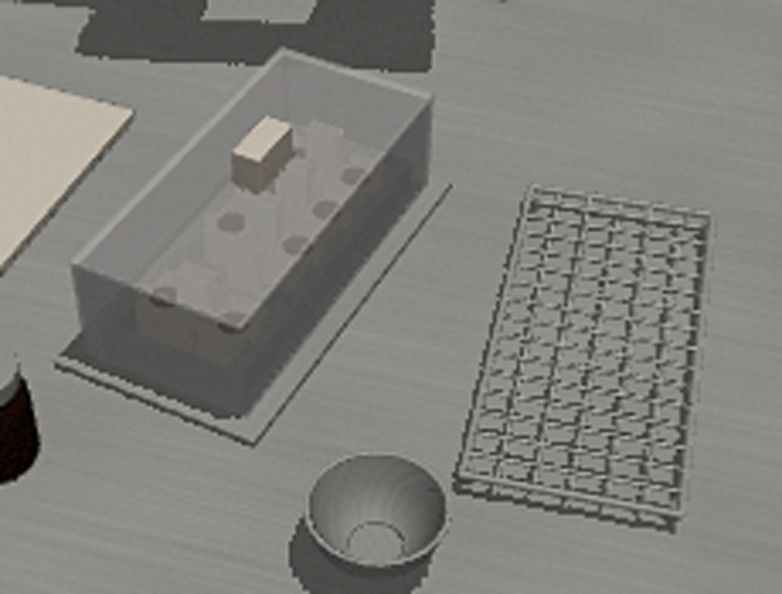

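View pics/c2.png

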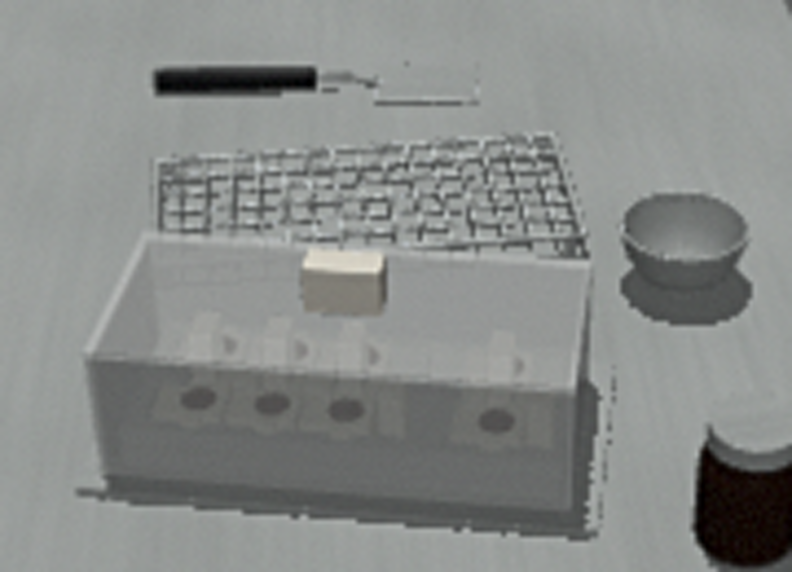

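Both crops show the hood in place. Blocks 1, 2 and 3 stand at one end, then a gap at place 4, then block 5. The tongues point right in the side view, so carrier +x runs roughly along world +x. In the first crop, the plate corners are at (55,362), (253,442) and (451,186), and the rack corners are at (531,187), (710,213), (681,515) and (458,476).

Run:
```python
from h import *
S=cam('scene');D=cam('side')
f=lambda L:[(x/3.4+170-.35,y/3.3+130-.35) for x,y in L]
g=lambda L:[(x/4.4+180-.4,y/4.4+150-.4) for x,y in L]
P=plane(S,f([(55,360),(253,441),(451,184)]),.006);print('plate',P.round(4).tolist(),'centre',(P[0]+P[2])/2, np.linalg.norm(P[1]-P[0]),np.linalg.norm(P[2]-P[1]))
v=P[1]-P[2];print('ang',np.degrees(np.arctan2(v[1],v[0])))
Q=plane(S,f([(531,186),(710,212),(681,513),(458,476)]),.020);print('rack',Q.round(4).tolist(),Q.mean(0));
v=Q[2]-Q[1];print(np.degrees(np.arctan2(v[1],v[0])),np.linalg.norm(v));v=Q[3]-Q[0];print(np.degrees(np.arctan2(v[1],v[0])),np.linalg.norm(v))
T=plane(S,f([(232,153),(268,117),(293,125),(257,162)]),.136);print('grip S',T.round(4).tolist(),T.mean(0))
T=plane(D,g([(307,250),(384,252),(385,276),(302,273)]),.136);print('grip D',T.round(4).tolist(),T.mean(0))
U=plane(S,f([(72,265),(241,328),(432,97),(283,50)]),.102);print('cover S',U.round(4).tolist(),U.mean(0))
U=plane(D,g([(87,357),(577,387),(591,262),(148,236)]),.102);print('cover D',U.round(4).tolist(),U.mean(0))
s=st()
```

```text
plate [[0.6785, -0.1218, 0.006], [0.7119, 0.0436, 0.006], [0.3922, 0.1089, 0.006]] centre [ 0.53537475 -0.00644626  0.006     ] 0.16871436294246117 0.32630915262908994
ang -11.552136106725797
rack [[0.3917, 0.1757, 0.02], [0.3819, 0.3215, 0.02], [0.7019, 0.3403, 0.02], [0.713, 0.1907, 0.02]] [0.54710953 0.25704123 0.02      ]
3.361924723358277 0.3205563097206176
2.66783494379761 0.32157972369920174
grip S [[0.5555, -0.0214, 0.136], [0.5066, -0.0104, 0.136], [0.5106, 0.0104, 0.136], [0.5601, -0.0008, 0.136]] [ 0.53320412 -0.0055385   0.136     ]
grip D [[0.508, 0.0073, 0.136], [0.5559, 0.0012, 0.136], [0.5557, -0.0256, 0.136], [0.505, -0.0182, 0.136]] [ 0.53116247 -0.00880865  0.136     ]
cover S [[0.6686, -0.1007, 0.102], [0.694, 0.0324, 0.102], [0.4019, 0.0903, 0.102], [0.3742, -0.0426, 0.102]] [ 0.53468758 -0.00516758  0.102     ]
cover D [[0.3726, -0.0485, 0.102], [0.6658, -0.1015, 0.102], [0.6901, 0.0301, 0.102], [0.4001, 0.0849, 0.102]] [ 0.53214027 -0.00874148  0.102     ]
0.35 [ 0.2051 -0.6429  0.248 ] [ 9.881e-01  1.538e-01 -0.000e+00 -3.000e-04] [ 0.2  0.6 -0. ] 1.0003007257804775 0.0 [-1.412  0.286  1.577  0.     1.279 -0.15 ]
[[0.953, 0.304, -0.0], [0.304, -0.953, 0.001], [0.0, -0.001, -1.0]]
```

Emit:
drive_tool(moves=[[[0,0,0.168],[0,0,0],0.06],[[0,0,0.168],[0,0,0],0.06],[[0,0,0.168],[0,0,0],0.06],[[0,0,0],[0.0152,-0.0529,0],0.06],[[0,0,0],[0.0152,-0.0529,0],0.06]], grip_force=90)

```text
time: 0.98
eef_pos: [0.2557, -0.5443, 0.248]
tcp_rot: [0.995, -0.098, 0.0, -0.0]
contact_force: [-0.6, 0.4, -0.6]
opening: 0.702
finger_force: 0.0
```

Emit:
drive_tool(moves=[[[0,0,0],[0.0152,-0.0529,0],0.06],[[0,0,0],[0.0152,-0.0529,0],0.06],[[0,0,0],[0.0152,-0.0529,0],0.06],[[0,0,0],[0.0152,-0.0529,0],0.06],[[0,0,0],[0.0152,-0.0529,0],0.06]])

```text
time: 1.6
eef_pos: [0.3819, -0.2988, 0.2486]
tcp_rot: [0.995, -0.098, 0.0, 0.0]
contact_force: [1.2, -0.0, -0.3]
opening: 0.699
finger_force: 0.0
```

Emit:
drive_tool(moves=[[[0,0,0],[0.0152,-0.0529,0],0.06],[[0,0,0],[0.0152,-0.0529,0],0.06],[[0,0,0],[0.0152,-0.0529,0],0.06],[[0,0,0],[0.0152,-0.0529,0],0.06],[[0,0,0],[0.0152,-0.0529,0],0.06]])

```text
time: 2.22
eef_pos: [0.5079, -0.054, 0.2487]
tcp_rot: [0.995, -0.097, 0.001, 0.0]
contact_force: [1.1, -1.6, -0.0]
opening: 0.702
finger_force: 0.0
```

```bash
cat >> h.py <<'E'
def go(x,y,z,deg):
    "turn about tool z, then total shift in tool axes after it (turn includes levelling)"
    s=ctrl.get_state();R0=Ro.from_quat(s['tcp_rot']);a=np.radians(deg)
    best=None
    for k in(0,np.pi):
        X=np.array([np.cos(a+k),np.sin(a+k),0]);Y=np.array([X[1],-X[0],0])
        T=Ro.from_matrix(np.c_[X,Y,[0,0,-1]]);rv=(R0.inv()*T).as_rotvec()
        if best is None or np.linalg.norm(rv)<np.linalg.norm(best[0]): best=(rv,T)
    d=best[1].inv().apply(np.array([x,y,z])-s['eef_pos'])
    print('t',round(s['time'],2),'pos',np.round(s['eef_pos'],4),'turn',np.round(best[0],3),'shift mm',np.round(d*1000,1),'op',round(s['opening']*85.4,1),'ff',round(s['finger_force'],1),'F',np.round(s['contact_force'],1))
E
python3 - <<'E'
from h import *
s=st();go(.5335,-.007,.125,-11.2)
c=cam('wrist','w1')
print(proj(c,[[.5335,-.007,.136]]))
E
```

```text
2.225 [ 0.5079 -0.054   0.2487] [ 9.952e-01 -9.740e-02  6.000e-04  2.000e-04] [ 1.1 -1.6 -0. ] 0.7018609788655187 0.0 [-0.305 -0.082  1.975 -0.     1.248  1.461]
[[0.981, -0.194, 0.001], [-0.194, -0.981, -0.0], [0.001, 0.0, -1.0]]
t 2.23 pos [ 0.5079 -0.054   0.2487] turn [ 0.    -0.001  0.   ] shift mm [ 16.  -51.  123.7] op 59.9 ff 0.0 F [ 1.1 -1.6 -0. ]
[[220.74225945 194.37026772]]
```

View pics/w1.png

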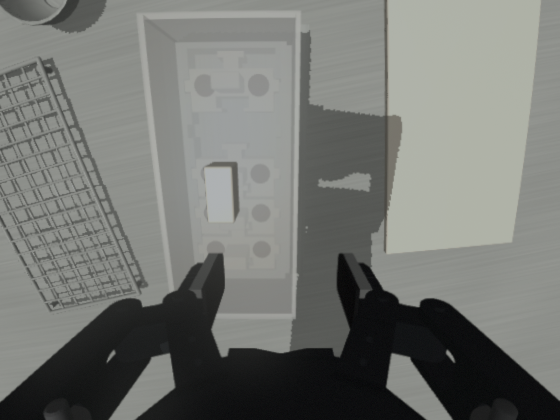

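The wrist view shows the cover grip's top face centred at about (219,192), against a predicted (221,194). Posts are visible for blocks 5 (row 85), 3 (173), 2 (213) and 1 (250).

Emit:
drive_tool(moves=[[[0,0,0],[0,0,0.03],0.06],[[0,0,0],[0,0,0],0.06],[[0,0,0],[0,0,0],0.06],[[0,0,0],[0,0,0],0.06]])

```text
time: 2.78
eef_pos: [0.5078, -0.0564, 0.2197]
tcp_rot: [0.995, -0.098, 0.001, 0.0]
contact_force: [0.3, -0.6, 1.1]
opening: 0.702
finger_force: 0.0
```

Run:
```python
from h import *
go(.5335,-.007,.125,-11.2)
c=cam('wrist')
im=c['image'];m=(im.min(2)>215).astype(np.uint8)
n,l,s,ce=cv2.connectedComponentsWithStats(m)
for i in range(1,n):
    if s[i][4]>200:
        k,_=cv2.findContours((l==i).astype(np.uint8),0,1)
        P=plane(c,k[0].reshape(-1,2),.136)[:,:2]*1000
        print(s[i],[np.round(x,1) for x in cv2.minAreaRect(P.astype(np.float32))])
print(proj(c,[[.5335,-.007,.136]]))
```

```text
t 2.77 pos [ 0.5078 -0.0564  0.2197] turn [ 0.    -0.002 -0.001] shift mm [ 15.6 -53.4  94.7] op 59.9 ff 0.0 F [ 0.3 -0.6  1.1]
[[210.00139606 204.25754771]]
```

Emit:
drive_tool(moves=[[[0,0,0],[0.008,-0.027,0.02],0.06],[[0,0,0],[0.0076,-0.0265,0.02],0.06],[[0,0,0],[0,0,0],0.06]])

```text
time: 3.2
eef_pos: [0.5324, -0.0054, 0.1772]
tcp_rot: [0.995, -0.097, -0.001, -0.0]
contact_force: [-0.1, -1.0, -0.1]
opening: 0.704
finger_force: 0.0
```

Run:
```python
from h import *
go(.5335,-.007,.124,-11.2)
c=cam('wrist','w2')
im=c['image'];g=proj(c,[[.5335,-.007,.136]])[0];print(g, im[int(g[1]),int(g[0])])
for th in(150,165,180,195):
    m=(im.min(2)>th).astype(np.uint8);n,l,s,ce=cv2.connectedComponentsWithStats(m)
    i=l[int(g[1]),int(g[0])]
    k,_=cv2.findContours((l==i).astype(np.uint8),0,1)
    P=plane(c,k[0].reshape(-1,2),.136)[:,:2]*1000
    print(th,s[i],[np.round(x,1) for x in cv2.minAreaRect(P.astype(np.float32))])
```

```text
t 3.2 pos [ 0.5324 -0.0054  0.1772] turn [-0.     0.003  0.002] shift mm [ 1.4  1.4 53.2] op 60.1 ff 0.0 F [-0.1 -1.  -0.1]
[283.39063929 244.34750003] [119 117 108]
150 [     0      0    560    420 189050] [array([521.,  -1.]), array([477.9, 302.3]), np.float64(79.0)]
165 [     0      0    560    420 207472] [array([ 595.7, -173.3]), array([0., 0.]), np.float64(0.0)]
180 [     0      0    560    420 235200] [array([521.,  -1.]), array([477.9, 302.3]), np.float64(79.0)]
195 [     0      0    560    420 235200] [array([521.,  -1.]), array([477.9, 302.3]), np.float64(79.0)]
```

Emit:
drive_tool(moves=[[[0,0,0],[0.0014,0.0014,0.027],0.06],[[0,0,0],[0,0,0.026],0.06],[[0,0,0],[0,0,0],0.06],[[0,0,0],[0,0,0],0.0],[[0,0,0],[0,0,0],0.0]])

```text
time: 3.88
eef_pos: [0.5353, -0.0079, 0.1274]
tcp_rot: [0.995, -0.098, 0.002, -0.001]
contact_force: [1.5, 7.4, 2.1]
opening: 0.284
finger_force: 2.5
```

Emit:
drive_tool(moves=[[[0,0,0],[0,0,0],0.0],[[0,0,0],[0,0,0],0.0],[[0,0,0],[0,0,0],0.0],[[0,0,0],[0,0,0],0.0],[[0,0,0],[0,0,0],0.0]])

```text
time: 4.5
eef_pos: [0.5354, -0.0079, 0.1275]
tcp_rot: [0.995, -0.098, 0.002, 0.0]
contact_force: [-0.6, 1.6, 4.9]
opening: 0.268
finger_force: 89.0
```

Run:
```python
from h import *
go(.5395,-.2858,.23,-5.9)
cam('wrist','w3')
```

```text
t 4.5 pos [ 0.5354 -0.0079  0.1275] turn [-0.    -0.004 -0.092] shift mm [  32.6  276.  -102.5] op 22.9 ff 89.0 F [-0.6  1.6  4.9]
```

View pics/w3.png

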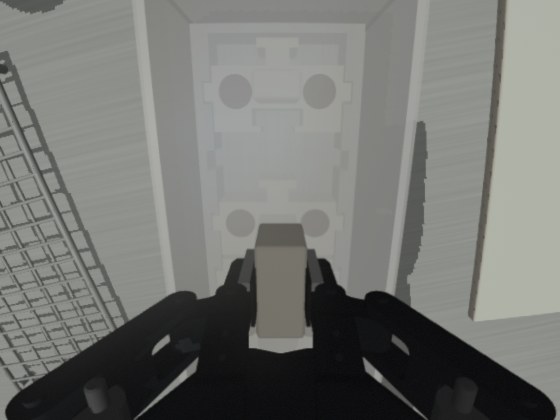

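The wrist view shows the white grip (280,280) squarely between the pads.

Emit:
drive_tool(moves=[[[0,0,0],[0,0,-0.01],0.0],[[0,0,0],[0,0,-0.02],0.0],[[0,0,0],[0,0,-0.025],0.0],[[0,0,0],[0,0,-0.025],0.0],[[0,0,0],[0,0,-0.025],0.0]])

```text
time: 5.18
eef_pos: [0.5327, -0.0078, 0.2296]
tcp_rot: [0.995, -0.097, -0.002, 0.0]
contact_force: [-0.6, -0.8, -4.3]
opening: 0.262
finger_force: 88.7
```

Emit:
drive_tool(moves=[[[0,0,0],[0,0,-0.005],0.0],[[0,0,0],[0,0,0],0.0]])

```text
time: 5.42
eef_pos: [0.5333, -0.0078, 0.2342]
tcp_rot: [0.995, -0.097, -0.001, -0.0]
contact_force: [-0.3, 0.6, -5.2]
opening: 0.263
finger_force: 89.1
```

Run:
```python
from h import *
go(.5395,-.2858,.24,-5.9)
cam('side','d2')
```

```text
t 5.42 pos [ 0.5333 -0.0078  0.2342] turn [ 0.     0.002 -0.092] shift mm [ 34.7 275.9  -5.8] op 22.5 ff 89.1 F [-0.3  0.6 -5.2]
```

View pics/d2.png

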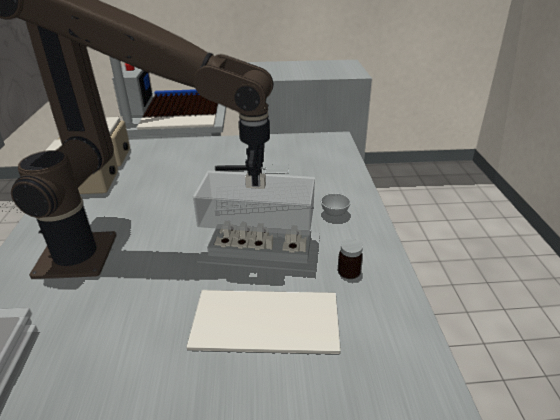

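The side view shows the cover hanging level from the gripper. The carrier below has four blocks with posts at columns 225, 241, 260 and 293.

Emit:
drive_tool(moves=[[[0,0,-0.092],[0,0,0],0.0],[[0,0,0],[0.0058,0.046,0],0.0],[[0,0,0],[0.0058,0.046,0],0.0],[[0,0,0],[0.0058,0.046,0],0.0],[[0,0,0],[0.0058,0.046,0],0.0]])

```text
time: 6.1
eef_pos: [0.5372, -0.1942, 0.2331]
tcp_rot: [0.999, -0.052, -0.002, -0.001]
contact_force: [1.3, 1.2, -4.2]
opening: 0.261
finger_force: 89.5
```

Emit:
drive_tool(moves=[[[0,0,0],[0.0058,0.046,0],0.0],[[0,0,0],[0.0058,0.046,0],0.0],[[0,0,0],[0,0,0],0.0],[[0,0,0],[0,0,0.02],0.0]])

```text
time: 6.6
eef_pos: [0.5406, -0.2863, 0.215]
tcp_rot: [0.999, -0.052, 0.001, 0.0]
contact_force: [-0.7, 0.7, -4.1]
opening: 0.261
finger_force: 90.1
```

Run:
```python
from h import *
go(.5395,-.2858,.1335,-5.9)
cam('side','d3')
```

```text
t 6.6 pos [ 0.5406 -0.2863  0.215 ] turn [ 0.    -0.002 -0.001] shift mm [-1.1 -0.4 81.5] op 22.3 ff 90.1 F [-0.7  0.7 -4.1]
```

View pics/d3.png

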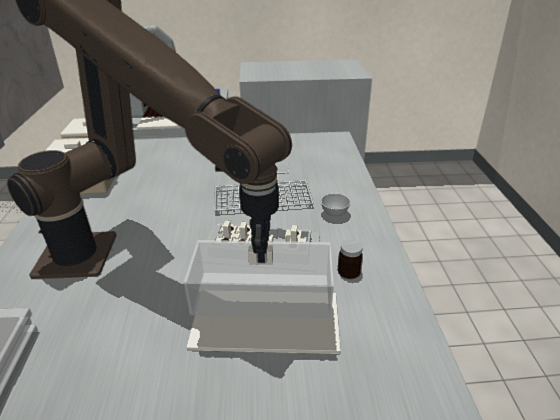

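The side view shows the cover held level above the board and clear of the jar (349,258). Next I lower it.

Emit:
drive_tool(moves=[[[0,0,0],[0,0,0.03],0.0],[[0,0,0],[0,0,0.03],0.0],[[0,0,0],[0,0,0.015],0.0],[[0,0,0],[0,0,0.004],0.0],[[0,0,0],[0,0,0.002],0.0]])

```text
time: 7.28
eef_pos: [0.5408, -0.286, 0.1351]
tcp_rot: [0.999, -0.051, 0.001, 0.0]
contact_force: [0.1, -0.4, -4.4]
opening: 0.262
finger_force: 89.9
```

Emit:
drive_tool(moves=[[[0,0,0],[0,0,0.001],0.0],[[0,0,0],[0,0,0],0.0]])

```text
time: 7.52
eef_pos: [0.5405, -0.2863, 0.1342]
tcp_rot: [0.999, -0.052, 0.001, 0.0]
contact_force: [0.5, -0.3, -4.9]
opening: 0.262
finger_force: 90.0
```

Not in contact yet, so I edge down.

Emit:
drive_tool(moves=[[[0,0,0],[0,0,0.001],0.0],[[0,0,0],[0,0,0.001],0.0],[[0,0,0],[0,0,0],0.0]])

```text
time: 7.9
eef_pos: [0.5406, -0.2863, 0.1335]
tcp_rot: [0.999, -0.052, 0.0, 0.0]
contact_force: [-4.6, 3.2, 5.1]
opening: 0.265
finger_force: 91.4
```

Emit:
drive_tool(moves=[[[0,0,0],[0,0,0.001],0.0],[[0,0,0],[0,0,0.001],0.0],[[0,0,0],[0,0,0],0.0]])

```text
time: 8.28
eef_pos: [0.5405, -0.2863, 0.1335]
tcp_rot: [0.999, -0.051, -0.0, 0.0]
contact_force: [-8.7, 5.2, 12.2]
opening: 0.263
finger_force: 92.5
```

Emit:
drive_tool(moves=[[[0,0,0],[0,0,-0.002],0.0],[[0,0,0],[0,0,0],0.05],[[0,0,0],[0,0,0],0.05],[[0,0,0],[0,0,0],0.05],[[0,0,0],[0,0,0],0.05]])

```text
time: 8.9
eef_pos: [0.5402, -0.2861, 0.1312]
tcp_rot: [0.999, -0.052, -0.0, -0.0]
contact_force: [-0.4, -0.4, -0.2]
opening: 0.585
finger_force: 0.0
```

Emit:
drive_tool(moves=[[[0,0,0],[0,0,-0.02],0.06],[[0,0,0],[0,0,-0.04],0.06],[[0,0,0],[0,0,-0.04],0.06],[[0,0,0],[0,0,0],0.06],[[0,0,0],[0,0,0],0.06]])

```text
time: 9.52
eef_pos: [0.5401, -0.2859, 0.2316]
tcp_rot: [0.999, -0.052, 0.0, 0.0]
contact_force: [-0.0, -0.5, -1.0]
opening: 0.702
finger_force: 0.0
```

Run:
```python
from h import *
S=cam('scene','s3');cam('side','d4')
c,s=np.cos(np.radians(-11.2)),np.sin(np.radians(-11.2))
for x in(-.096,-.048,0,.096):
    p=np.array([.534+c*x,-.0075+s*x]);print(x,p.round(4))
c=.534+.096*c,-.0075+.096*s
go(c[0],c[1],.2,-11.2)
a=cv2.resize(S['image'][150:290,170:370],None,fx=4,fy=4,interpolation=2)[:,:,::-1];cv2.imwrite('pics/c3.png',a)
```

```text
-0.096 [0.4398 0.0111]
-0.048 [0.4869 0.0018]
0 [ 0.534  -0.0075]
0.096 [ 0.6282 -0.0261]
t 9.62 pos [ 0.5395 -0.2855  0.2298] turn [-0.001  0.003  0.092] shift mm [  36.6 -271.6   29.8] op 60.1 ff 0.0 F [-0.6 -1.4 -0.8]
```

View pics/c3.png

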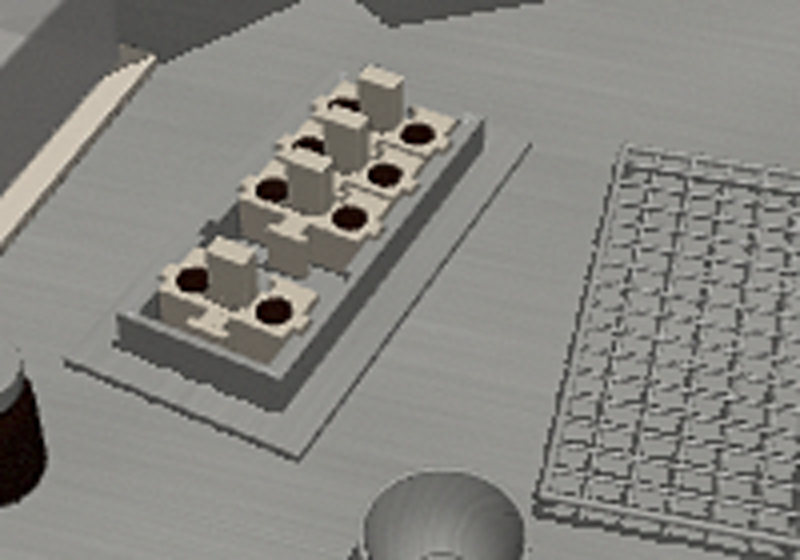

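The crop shows the four uncovered blocks with tongues toward the camera (+x). The post tops are at crop positions (382,77), (345,119), (309,159) and (232,248).

Run:
```python
from h import *
S=cam('scene')
P=plane(S,[(x/4+170-.4,y/4+150-.4) for x,y in[(382,77),(345,119),(309,159),(232,248)]],.08);print(P.round(4))
```

```text
[[ 0.4408  0.0133  0.08  ]
 [ 0.4904  0.003   0.08  ]
 [ 0.5353 -0.0067  0.08  ]
 [ 0.6273 -0.0249  0.08  ]]
```

Emit:
drive_tool(moves=[[[0,0,0.092],[0,0,0],0.06],[[0,0,0],[0.0061,-0.0453,0],0.06],[[0,0,0],[0.0061,-0.0453,0],0.06],[[0,0,0],[0.0061,-0.0453,0],0.06],[[0,0,0],[0.0061,-0.0453,0],0.06]])

```text
time: 10.3
eef_pos: [0.599, -0.1114, 0.2298]
tcp_rot: [0.995, -0.098, -0.001, -0.0]
contact_force: [1.1, -0.3, 0.0]
opening: 0.704
finger_force: 0.0
```

Emit:
drive_tool(moves=[[[0,0,0],[0.0061,-0.0453,0],0.06],[[0,0,0],[0.0061,-0.0453,0.03],0.06],[[0,0,0],[0,0,0],0.06],[[0,0,0],[0,0,0],0.06]])

```text
time: 10.8
eef_pos: [0.6284, -0.0265, 0.2003]
tcp_rot: [0.995, -0.097, -0.001, 0.0]
contact_force: [0.7, -0.3, 0.5]
opening: 0.706
finger_force: 0.0
```

Run:
```python
from h import *
go(.6282,-.0261,.064,-11.2)
c=cam('wrist','w4');print(proj(c,[[.6282,-.0261,.08],[.534,-.0075,.08]]))
```

```text
t 10.8 pos [ 0.6284 -0.0265  0.2003] turn [0.    0.002 0.001] shift mm [ -0.3  -0.3 136.3] op 60.3 ff 0.0 F [ 0.7 -0.3  0.5]
[[280.5783778  209.84561116]
 [280.53123748 302.80702814]]
```

View pics/w4.png

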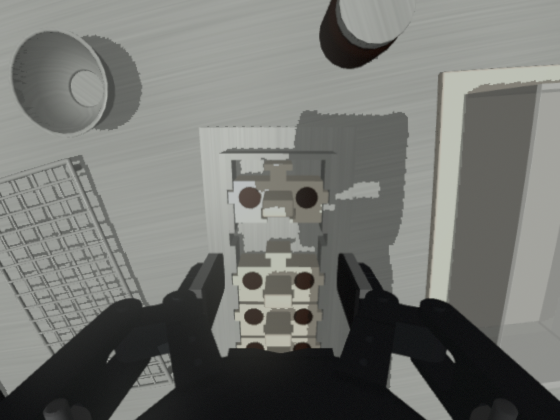

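The wrist view shows block 5's holes at (249,197) and (307,197), so the post between them at about (279,203) is centred in the jaws. The bowl is at upper left and clear.

Emit:
drive_tool(moves=[[[0,0,0],[0,0,0.05],0.06],[[0,0,0],[0,0,0.05],0.06],[[0,0,0],[0,0,0.036],0.06],[[0,0,0],[0,0,0],0.06],[[0,0,0],[0,0,0],0.0]], grip_force=80)

```text
time: 11.48
eef_pos: [0.6303, -0.0276, 0.0676]
tcp_rot: [0.995, -0.098, 0.002, 0.0]
contact_force: [0.4, -0.5, -0.4]
opening: 0.506
finger_force: 0.0
```

Emit:
drive_tool(moves=[[[0,0,0],[0,0,0],0.0],[[0,0,0],[0,0,0],0.0],[[0,0,0],[0,0,0],0.0],[[0,0,0],[0,0,0],0.0],[[0,0,0],[0,0,0],0.0]])

```text
time: 12.1
eef_pos: [0.6312, -0.0266, 0.0689]
tcp_rot: [0.995, -0.098, 0.003, 0.0]
contact_force: [-0.6, 0.6, 7.0]
opening: 0.311
finger_force: 79.8
```

Emit:
drive_tool(moves=[[[0,0,0],[0,0,-0.006],0.0],[[0,0,0],[0,0,-0.012],0.0],[[0,0,0],[0,0,-0.014],0.0],[[0,0,0],[0,0,-0.014],0.0],[[0,0,0],[0,0,-0.02],0.0]])

```text
time: 12.72
eef_pos: [0.6275, -0.0265, 0.1313]
tcp_rot: [0.995, -0.097, -0.002, 0.0]
contact_force: [0.9, -0.4, -3.4]
opening: 0.307
finger_force: 79.8
```

Run:
```python
from h import *
c,s=np.cos(np.radians(3)),np.sin(np.radians(3))
for x in(.105,.035,-.035,-.105): print(x,.547+c*x,.257+s*x)
go(.547+c*.105,.257+s*.105,.13,3)
D=cam('side');a=cv2.resize(D['image'][150:290,180:360],None,fx=4,fy=4,interpolation=2)[:,:,::-1];cv2.imwrite('pics/c4.png',a)
```

```text
0.105 0.6518561011492303 0.2624952754055091
0.035 0.5819520337164101 0.25883175846850304
-0.035 0.51204796628359 0.255168241531497
-0.105 0.44214389885076977 0.2515047245944909
t 12.72 pos [ 0.6275 -0.0265  0.1313] turn [ 0.     0.004 -0.247] shift mm [  39.5 -287.3    1.3] op 26.2 ff 79.8 F [ 0.9 -0.4 -3.4]
```

View pics/c4.png

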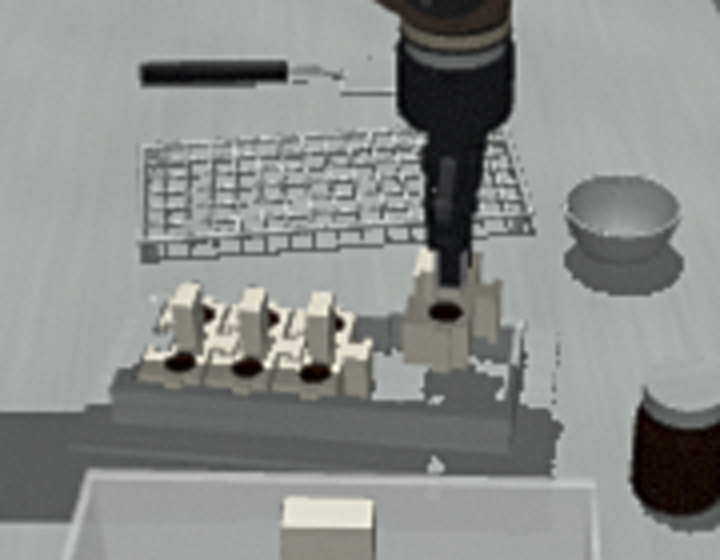

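The side crop shows block 5 lifted clear and upright in the jaws (445,320), with the others undisturbed. Next I move it to the rack.

Emit:
drive_tool(moves=[[[0,0,-0.124],[0,0,0],0.0],[[0,0,-0.123],[0,0,0],0.0],[[0,0,0],[0.0066,-0.0479,0],0.0],[[0,0,0],[0.0066,-0.0479,0],0.0],[[0,0,0],[0.0066,-0.0479,0],0.0]])

```text
time: 13.4
eef_pos: [0.6411, 0.1191, 0.1319]
tcp_rot: [1.0, 0.026, -0.0, 0.0]
contact_force: [0.3, -0.5, -2.5]
opening: 0.313
finger_force: 80.1
```

Emit:
drive_tool(moves=[[[0,0,0],[0.0066,-0.0479,0],0.0],[[0,0,0],[0.0066,-0.0479,0],0.0],[[0,0,0],[0.0066,-0.0478,0],0.0],[[0,0,0],[0,0,0],0.0],[[0,0,0],[0,0,0.02],0.0]])

```text
time: 14.02
eef_pos: [0.6549, 0.2626, 0.1133]
tcp_rot: [1.0, 0.026, 0.002, -0.0]
contact_force: [1.5, 0.4, -3.5]
opening: 0.309
finger_force: 80.4
```

Emit:
drive_tool(moves=[[[0,0,0],[0,0,0.015],0.0],[[0,0,0],[0,0,0.005],0.0],[[0,0,0],[0,0,0.004],0.0],[[0,0,0],[0,0,0],0.0]])

```text
time: 14.52
eef_pos: [0.6537, 0.2621, 0.0873]
tcp_rot: [1.0, 0.026, -0.0, 0.0]
contact_force: [0.4, -0.4, -2.9]
opening: 0.313
finger_force: 80.3
```

Run:
```python
from h import *
go(.6519,.2625,.083,3)
D=cam('side');a=cv2.resize(D['image'][150:290,180:360],None,fx=4,fy=4,interpolation=2)[:,:,::-1];cv2.imwrite('pics/c5.png',a)
```

```text
t 14.53 pos [0.6537 0.2621 0.0873] turn [ 0.     0.    -0.001] shift mm [-1.7 -0.5  4.3] op 26.8 ff 80.3 F [ 0.4 -0.4 -2.9]
```

View pics/c5.png

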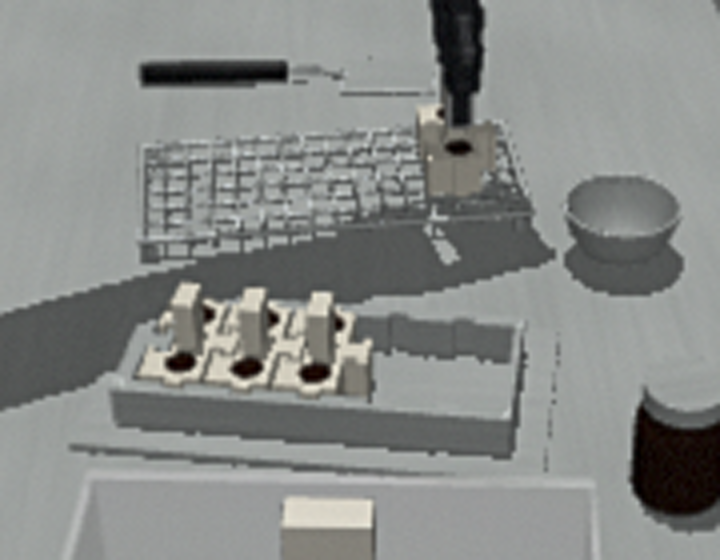

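The side crop shows block 5 upright just above the far end of the rack (455,160), clear of the bowl.

Emit:
drive_tool(moves=[[[0,0,0],[0,0,0.002],0.0],[[0,0,0],[0,0,0.001],0.0],[[0,0,0],[0,0,0],0.0]])

```text
time: 14.95
eef_pos: [0.6535, 0.2626, 0.0844]
tcp_rot: [1.0, 0.026, 0.0, 0.0]
contact_force: [-0.1, -0.1, -2.8]
opening: 0.313
finger_force: 80.3
```

Emit:
drive_tool(moves=[[[0,0,0],[0,0,0.001],0.0],[[0,0,0],[0,0,0.001],0.0],[[0,0,0],[0,0,0],0.0]])

```text
time: 15.32
eef_pos: [0.6536, 0.2627, 0.0831]
tcp_rot: [1.0, 0.026, 0.0, -0.0]
contact_force: [-1.7, -0.9, 1.2]
opening: 0.313
finger_force: 80.8
```

Emit:
drive_tool(moves=[[[0,0,0],[0,0,0.001],0.0],[[0,0,0],[0,0,0],0.0]])

```text
time: 15.58
eef_pos: [0.6537, 0.2626, 0.0831]
tcp_rot: [1.0, 0.026, -0.0, 0.0]
contact_force: [-4.3, -1.4, 5.2]
opening: 0.311
finger_force: 81.5
```

Emit:
drive_tool(moves=[[[0,0,0],[0,0,-0.002],0.05],[[0,0,0],[0,0,0],0.05],[[0,0,0],[0,0,0],0.05],[[0,0,0],[0,0,0],0.05],[[0,0,0],[0,0,-0.02],0.05]])

```text
time: 16.2
eef_pos: [0.652, 0.2621, 0.1015]
tcp_rot: [1.0, 0.026, -0.002, 0.001]
contact_force: [-0.2, 0.7, -0.1]
opening: 0.583
finger_force: 0.0
```

Emit:
drive_tool(moves=[[[0,0,0],[0,0,-0.03],0.05],[[0,0,0],[0,0,-0.03],0.05],[[0,0,0.124],[0,0,0],0.05],[[0,0,0.124],[0,0,0],0.05],[[0,0,0],[-0.0107,0.048,0],0.05]])

```text
time: 16.82
eef_pos: [0.6347, 0.2191, 0.1654]
tcp_rot: [0.995, -0.097, 0.002, -0.001]
contact_force: [0.5, -0.7, 0.1]
opening: 0.585
finger_force: 0.0
```

Emit:
drive_tool(moves=[[[0,0,0],[-0.0107,0.048,0],0.05],[[0,0,0],[-0.0107,0.048,0],0.05],[[0,0,0],[-0.0107,0.048,0],0.05],[[0,0,0],[-0.0107,0.048,0],0.05],[[0,0,0],[-0.0107,0.048,0],0.05]])

```text
time: 17.45
eef_pos: [0.5343, -0.0089, 0.1652]
tcp_rot: [0.995, -0.098, 0.001, 0.0]
contact_force: [-0.1, -0.9, -1.2]
opening: 0.585
finger_force: 0.0
```

Emit:
drive_tool(moves=[[[0,0,0],[0,0,0],0.05],[[0,0,0],[0,0,0],0.05]])

```text
time: 17.7
eef_pos: [0.5351, -0.0074, 0.1647]
tcp_rot: [0.995, -0.098, 0.001, -0.0]
contact_force: [0.0, 1.3, -0.6]
opening: 0.581
finger_force: 0.0
```

Run:
```python
from h import *
go(.5343,-.007,.066,-11.2)
c=cam('wrist','w5');print(proj(c,[[.5343,-.007,.08]]))
```

```text
t 17.7 pos [ 0.5351 -0.0074  0.1647] turn [-0.    -0.002 -0.001] shift mm [-0.8 -0.2 98.7] op 49.6 ff 0.0 F [ 0.   1.3 -0.6]
[[280.84015879 224.50180555]]
```

View pics/w5.png

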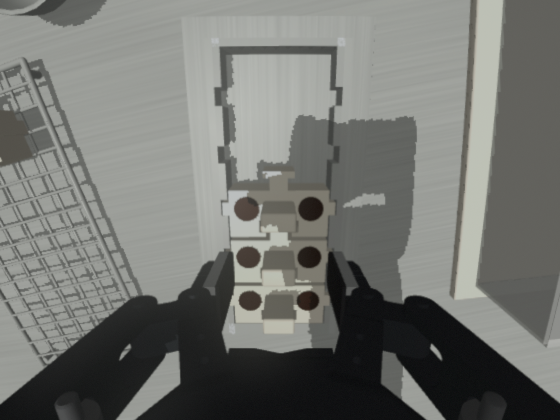

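The wrist view shows block 3's holes at (246,209) and (311,209), with its post centred between the jaws.

Emit:
drive_tool(moves=[[[0,0,0],[-0.0008,0,0.05],0.05],[[0,0,0],[0,0,0.047],0.05],[[0,0,0],[0,0,0],0.05],[[0,0,0],[0,0,0],0.0],[[0,0,0],[0,0,0],0.0]])

```text
time: 18.38
eef_pos: [0.5356, -0.0073, 0.069]
tcp_rot: [0.995, -0.098, 0.002, 0.0]
contact_force: [0.5, -0.4, -1.9]
opening: 0.31
finger_force: 78.7
```

Emit:
drive_tool(moves=[[[0,0,0],[0,0,0],0.0],[[0,0,0],[0,0,0],0.0],[[0,0,0],[0,0,0],0.0],[[0,0,0],[0,0,0],0.0]])

```text
time: 18.88
eef_pos: [0.5356, -0.0074, 0.0689]
tcp_rot: [0.995, -0.098, 0.002, -0.0]
contact_force: [0.6, 3.1, 6.5]
opening: 0.309
finger_force: 79.8
```

Emit:
drive_tool(moves=[[[0,0,0],[0,0,-0.006],0.0],[[0,0,0],[0,0,-0.012],0.0],[[0,0,0],[0,0,-0.014],0.0],[[0,0,0],[0,0,-0.014],0.0],[[0,0,0],[0,0,-0.02],0.0]])

```text
time: 19.5
eef_pos: [0.5323, -0.0072, 0.1327]
tcp_rot: [0.995, -0.098, -0.002, 0.0]
contact_force: [-0.7, 0.3, -1.4]
opening: 0.315
finger_force: 79.6
```

Run:
```python
from h import *
go(.582,.2588,.13,3)
D=cam('side','d6')
a=cv2.resize(D['image'][150:290,180:360],None,fx=4,fy=4,interpolation=2)[:,:,::-1];cv2.imwrite('pics/c6.png',a)
```

```text
t 19.5 pos [ 0.5323 -0.0072  0.1327] turn [ 0.     0.004 -0.249] shift mm [  63.6 -263.1    2.7] op 26.9 ff 79.6 F [-0.7  0.3 -1.4]
```

View pics/c6.png

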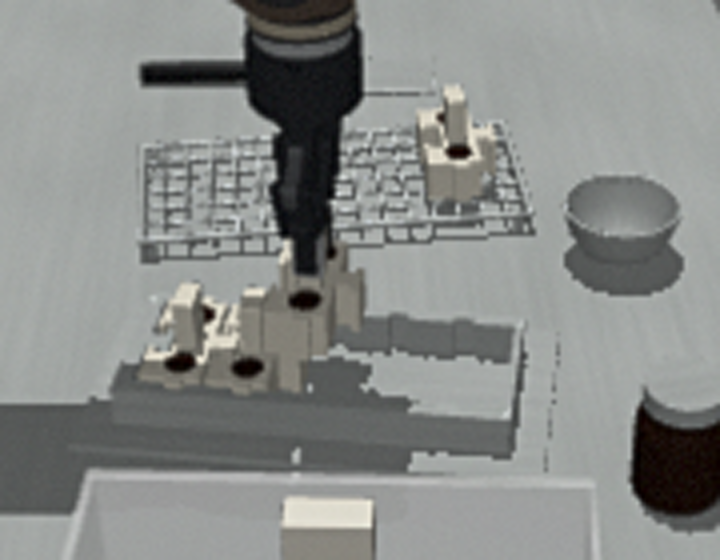

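Side crop: block 3 is lifted clear and upright (305,310), and block 5 stands on the rack (455,150). That is all 14 pictures used, so from here I work from numbers.

Emit:
drive_tool(moves=[[[0,0,0],[0.01,-0.02,0],0.0],[[0,0,-0.124],[0,0,0],0.0],[[0,0,-0.124],[0,0,0],0.0],[[0,0,0],[0,0,0],0.0]])

```text
time: 20.05
eef_pos: [0.547, 0.0113, 0.1314]
tcp_rot: [1.0, 0.025, -0.001, -0.0]
contact_force: [0.3, -0.3, -1.4]
opening: 0.313
finger_force: 79.6
```

Run:
```python
from h import *
go(.582,.2588,.083,3)
```

```text
t 20.05 pos [0.547  0.0113 0.1314] turn [-0.001  0.002 -0.001] shift mm [  47.9 -245.4   48.4] op 26.7 ff 79.6 F [ 0.3 -0.3 -1.4]
```

Emit:
drive_tool(moves=[[[0,0,0],[0.0096,-0.0491,0],0.0],[[0,0,0],[0.0096,-0.0491,0],0.0],[[0,0,0],[0.0096,-0.0491,0],0.0],[[0,0,0],[0.0096,-0.0491,0],0.0],[[0,0,0],[0.0096,-0.0491,0],0.0]])

```text
time: 20.68
eef_pos: [0.5822, 0.2601, 0.1317]
tcp_rot: [1.0, 0.025, -0.001, 0.0]
contact_force: [0.5, -0.8, -2.3]
opening: 0.313
finger_force: 79.7
```

Emit:
drive_tool(moves=[[[0,0,0],[0,0,0],0.0],[[0,0,0],[0,0,0.02],0.0],[[0,0,0],[0,0,0.018],0.0],[[0,0,0],[0,0,0.005],0.0],[[0,0,0],[0,0,0.002],0.0]])

```text
time: 21.3
eef_pos: [0.5822, 0.2572, 0.0863]
tcp_rot: [1.0, 0.025, -0.001, 0.0]
contact_force: [0.8, -0.1, -1.1]
opening: 0.309
finger_force: 80.0
```

Emit:
drive_tool(moves=[[[0,0,0],[0,0,0.001],0.0],[[0,0,0],[0,0,0.001],0.0],[[0,0,0],[0,0,0],0.0]])

```text
time: 21.68
eef_pos: [0.5828, 0.2581, 0.0858]
tcp_rot: [1.0, 0.026, 0.0, -0.0]
contact_force: [-0.1, 0.5, -1.6]
opening: 0.312
finger_force: 80.0
```

Emit:
drive_tool(moves=[[[0,0,0],[0,0,0.001],0.0],[[0,0,0],[0,0,0.001],0.0],[[0,0,0],[0,0,0],0.0]])

```text
time: 22.05
eef_pos: [0.5824, 0.258, 0.0832]
tcp_rot: [1.0, 0.026, -0.0, 0.0]
contact_force: [0.9, -0.3, -1.2]
opening: 0.31
finger_force: 80.0
```

Emit:
drive_tool(moves=[[[0,0,0],[0,0,0.001],0.0],[[0,0,0],[0,0,0.001],0.0],[[0,0,0],[0,0,0],0.0]])

```text
time: 22.42
eef_pos: [0.5826, 0.2581, 0.083]
tcp_rot: [1.0, 0.026, -0.0, 0.0]
contact_force: [-5.0, -0.4, 6.1]
opening: 0.311
finger_force: 81.1
```

Emit:
drive_tool(moves=[[[0,0,0],[0,0,0.001],0.0],[[0,0,0],[0,0,0],0.0]])

```text
time: 22.68
eef_pos: [0.5826, 0.2582, 0.083]
tcp_rot: [1.0, 0.026, -0.0, 0.0]
contact_force: [-6.2, -1.5, 9.6]
opening: 0.311
finger_force: 81.6
```

Emit:
drive_tool(moves=[[[0,0,0],[0,0,-0.003],0.05],[[0,0,0],[0,0,0],0.05],[[0,0,0],[0,0,0],0.05],[[0,0,0],[0,0,0],0.05],[[0,0,0],[0,0,-0.02],0.05]])

```text
time: 23.3
eef_pos: [0.581, 0.2576, 0.1016]
tcp_rot: [1.0, 0.026, -0.002, 0.001]
contact_force: [-0.1, 0.4, -0.2]
opening: 0.586
finger_force: 0.0
```

Emit:
drive_tool(moves=[[[0,0,0],[0,0,-0.03],0.05],[[0,0,0],[0,0,-0.03],0.05],[[0,0,0.124],[0,0,0],0.05],[[0,0,0.124],[0,0,0],0.05],[[0,0,0],[-0.0072,0.0449,0],0.05]])

```text
time: 23.92
eef_pos: [0.5678, 0.2166, 0.1655]
tcp_rot: [0.995, -0.097, 0.002, -0.001]
contact_force: [1.2, -0.1, 1.1]
opening: 0.589
finger_force: 0.0
```

Emit:
drive_tool(moves=[[[0,0,0],[-0.0072,0.0449,0],0.05],[[0,0,0],[-0.0072,0.0449,0],0.05],[[0,0,0],[-0.0072,0.0449,0],0.05],[[0,0,0],[-0.0072,0.0449,0],0.05],[[0,0,0],[-0.0072,0.0449,0],0.05]])

```text
time: 24.55
eef_pos: [0.4876, 0.0009, 0.165]
tcp_rot: [0.995, -0.098, 0.001, 0.0]
contact_force: [0.3, -0.5, -0.1]
opening: 0.585
finger_force: 0.0
```

Emit:
drive_tool(moves=[[[0,0,0],[0,0,0],0.05],[[0,0,0],[0,0,0],0.05]])

```text
time: 24.8
eef_pos: [0.4882, 0.0023, 0.1645]
tcp_rot: [0.995, -0.098, 0.001, -0.0]
contact_force: [-0.1, 0.6, 0.2]
opening: 0.586
finger_force: 0.0
```

```bash
cat >> h.py <<'E'
def holes(c,x0,y0,z=.04):
    "dark holes on a block top near (x0,y0): world centres"
    g=c['image'].max(2);m=(g<75).astype(np.uint8);n,l,s,ce=cv2.connectedComponentsWithStats(m)
    for i in range(1,n):
        if 60<s[i][4]<900:
            p=plane(c,[ce[i]],z)[0]
            if np.hypot(p[0]-x0,p[1]-y0)<.15: print('hole',s[i],ce[i].round(1),p[:2].round(4))
E
python3 - <<'E'
from h import *
go(.488,.002,.066,-11.2)
c=cam('wrist','w6');holes(c,.488,.002)
E
```

```text
t 24.8 pos [0.4882 0.0023 0.1645] turn [-0.    -0.002 -0.001] shift mm [-0.2  0.3 98.5] op 50.1 ff 0.0 F [-0.1  0.6  0.2]
hole [329 121   5  24 102] [330.8 131.9] [ 0.5458 -0.0516]
hole [334 147   6  16  80] [336.4 154. ] [ 0.5268 -0.0535]
hole [327 160   6  30 121] [328.9 174. ] [ 0.5109 -0.0447]
hole [299 197  25  24 467] [310.8 208.7] [ 0.483 -0.024]
hole [298 247  24  21 393] [309.2 257. ] [ 0.4361 -0.0146]
hole [238 248  22  19 331] [248.4 257.1] [0.4472 0.0421]
```

Emit:
drive_tool(moves=[[[0,0,0],[0,0,0.05],0.05],[[0,0,0],[0,0,0.047],0.05],[[0,0,0],[0,0,0],0.05],[[0,0,0],[0,0,0],0.0],[[0,0,0],[0,0,0],0.0]])

```text
time: 25.48
eef_pos: [0.4896, 0.0022, 0.0687]
tcp_rot: [0.995, -0.098, 0.002, 0.0]
contact_force: [1.2, 1.2, 2.2]
opening: 0.311
finger_force: 79.5
```

Emit:
drive_tool(moves=[[[0,0,0],[0,0,0],0.0],[[0,0,0],[0,0,0],0.0],[[0,0,0],[0,0,0],0.0],[[0,0,0],[0,0,0],0.0]])

```text
time: 25.98
eef_pos: [0.4896, 0.0022, 0.0687]
tcp_rot: [0.995, -0.098, 0.002, -0.0]
contact_force: [-0.2, 2.6, 6.7]
opening: 0.312
finger_force: 79.8
```

Emit:
drive_tool(moves=[[[0,0,0],[0,0,-0.006],0.0],[[0,0,0],[0,0,-0.012],0.0],[[0,0,0],[0,0,-0.014],0.0],[[0,0,0],[0,0,-0.014],0.0],[[0,0,0],[0,0,-0.02],0.0]])

```text
time: 26.6
eef_pos: [0.4863, 0.0025, 0.1326]
tcp_rot: [0.995, -0.098, -0.002, -0.0]
contact_force: [0.3, -0.3, -3.2]
opening: 0.31
finger_force: 79.3
```

Emit:
drive_tool(moves=[[[0,0,0],[0.01,-0.02,0],0.0],[[0,0,-0.124],[0,0,0],0.0],[[0,0,-0.124],[0,0,0],0.0],[[0,0,0],[0,0,0],0.0]])

```text
time: 27.1
eef_pos: [0.5006, 0.0201, 0.1325]
tcp_rot: [1.0, 0.025, -0.001, -0.0]
contact_force: [0.0, 1.3, -2.7]
opening: 0.31
finger_force: 79.5
```

Run:
```python
from h import *
go(.512,.2552,.083,3)
c=cam('wrist','w7');holes(c,.5,.02,.04)
```

```text
t 27.1 pos [0.5006 0.0201 0.1325] turn [-0.     0.002 -0.002] shift mm [  23.6 -234.2   49.5] op 26.4 ff 79.5 F [ 0.   1.3 -2.7]
hole [352 145  34  83 899] [369.7 185.8] [ 0.5318 -0.0466]
```

Emit:
drive_tool(moves=[[[0,0,0],[0.0047,-0.0468,0],0.0],[[0,0,0],[0.0047,-0.0468,0],0.0],[[0,0,0],[0.0047,-0.0468,0],0.0],[[0,0,0],[0.0047,-0.0468,0],0.0],[[0,0,0],[0.0047,-0.0468,0],0.0]])

```text
time: 27.78
eef_pos: [0.5123, 0.2562, 0.1325]
tcp_rot: [1.0, 0.025, -0.0, 0.0]
contact_force: [0.5, -0.4, -3.3]
opening: 0.313
finger_force: 80.0
```

Emit:
drive_tool(moves=[[[0,0,0],[0,0,0],0.0],[[0,0,0],[0,0,0.02],0.0],[[0,0,0],[0,0,0.018],0.0],[[0,0,0],[0,0,0.006],0.0],[[0,0,0],[0,0,0.003],0.0]])

```text
time: 28.4
eef_pos: [0.5124, 0.254, 0.0842]
tcp_rot: [1.0, 0.025, -0.001, 0.0]
contact_force: [0.3, 0.3, -2.0]
opening: 0.314
finger_force: 80.4
```

Emit:
drive_tool(moves=[[[0,0,0],[0,0,0.001],0.0],[[0,0,0],[0,0,0.001],0.0],[[0,0,0],[0,0,0],0.0]])

```text
time: 28.78
eef_pos: [0.513, 0.2549, 0.0838]
tcp_rot: [1.0, 0.026, 0.0, -0.0]
contact_force: [-0.5, 0.6, -3.5]
opening: 0.314
finger_force: 80.4
```

Emit:
drive_tool(moves=[[[0,0,0],[0,0,0.001],0.0],[[0,0,0],[0,0,0.001],0.0],[[0,0,0],[0,0,0],0.0]])

```text
time: 29.15
eef_pos: [0.513, 0.255, 0.0828]
tcp_rot: [1.0, 0.026, 0.0, 0.0]
contact_force: [-3.8, -1.6, 5.8]
opening: 0.316
finger_force: 81.4
```

Emit:
drive_tool(moves=[[[0,0,0],[0,0,-0.002],0.05],[[0,0,0],[0,0,0],0.05],[[0,0,0],[0,0,0],0.05],[[0,0,0],[0,0,0],0.05],[[0,0,0],[0,0,-0.02],0.05]])

```text
time: 29.78
eef_pos: [0.5113, 0.2543, 0.1021]
tcp_rot: [1.0, 0.026, -0.002, 0.001]
contact_force: [-0.1, 0.3, -1.1]
opening: 0.584
finger_force: 0.0
```

Emit:
drive_tool(moves=[[[0,0,0],[0,0,-0.03],0.05],[[0,0,0],[0,0,-0.03],0.05],[[0,0,0.124],[0,0,0],0.05],[[0,0,0.124],[0,0,0],0.05],[[0,0,0],[-0.0039,0.0421,0],0.05]])

```text
time: 30.4
eef_pos: [0.5017, 0.2153, 0.1655]
tcp_rot: [0.995, -0.097, 0.002, -0.001]
contact_force: [-0.4, -0.8, -0.6]
opening: 0.585
finger_force: 0.0
```

Emit:
drive_tool(moves=[[[0,0,0],[-0.0039,0.0421,0],0.05],[[0,0,0],[-0.0039,0.0421,0],0.05],[[0,0,0],[-0.0039,0.0421,0],0.05],[[0,0,0],[-0.0039,0.0421,0],0.05],[[0,0,0],[-0.0039,0.0421,0],0.05]])

```text
time: 31.02
eef_pos: [0.4405, 0.0103, 0.165]
tcp_rot: [0.995, -0.098, 0.001, 0.0]
contact_force: [0.0, -0.2, 0.8]
opening: 0.585
finger_force: 0.0
```

Emit:
drive_tool(moves=[[[0,0,0],[0,0,0],0.05],[[0,0,0],[0,0,0],0.05]])

```text
time: 31.28
eef_pos: [0.441, 0.0117, 0.1644]
tcp_rot: [0.995, -0.098, 0.001, -0.0]
contact_force: [-0.2, -0.6, -0.2]
opening: 0.585
finger_force: 0.0
```

Run:
```python
from h import *
go(.441,.012,.066,-11.2)
c=cam('wrist','w8');holes(c,.441,.012)
```

```text
t 31.27 pos [0.441  0.0117 0.1644] turn [-0.    -0.002 -0.001] shift mm [-0.1 -0.3 98.4] op 49.9 ff 0.0 F [-0.2 -0.6 -0.2]
hole [329 121   5  24 104] [330.8 131.9] [ 0.4986 -0.0422]
hole [327 146  13  44 214] [332.  165.5] [ 0.4706 -0.039 ]
hole [299 197  25  24 469] [310.8 208.6] [ 0.4359 -0.0146]
```

Emit:
drive_tool(moves=[[[0,0,0],[0,0,0.05],0.05],[[0,0,0],[0,0,0.047],0.05],[[0,0,0],[0,0,0],0.05],[[0,0,0],[0,0,0],0.0],[[0,0,0],[0,0,0],0.0]])

```text
time: 31.95
eef_pos: [0.4424, 0.0116, 0.0687]
tcp_rot: [0.995, -0.098, 0.002, 0.0]
contact_force: [1.0, 0.3, 0.3]
opening: 0.311
finger_force: 79.2
```

Emit:
drive_tool(moves=[[[0,0,0],[0,0,0],0.0],[[0,0,0],[0,0,0],0.0],[[0,0,0],[0,0,0],0.0],[[0,0,0],[0,0,0],0.0]])

```text
time: 32.45
eef_pos: [0.4425, 0.0115, 0.0687]
tcp_rot: [0.995, -0.098, 0.002, -0.0]
contact_force: [-0.4, 2.1, 6.3]
opening: 0.312
finger_force: 79.8
```

Emit:
drive_tool(moves=[[[0,0,0],[0,0,-0.006],0.0],[[0,0,0],[0,0,-0.012],0.0],[[0,0,0],[0,0,-0.014],0.0],[[0,0,0],[0,0,-0.014],0.0],[[0,0,0],[0,0,-0.02],0.0]])

```text
time: 33.08
eef_pos: [0.4392, 0.0119, 0.1327]
tcp_rot: [0.995, -0.098, -0.002, -0.0]
contact_force: [0.2, 0.6, -3.9]
opening: 0.312
finger_force: 79.3
```

Emit:
drive_tool(moves=[[[0,0,0],[0.01,-0.02,0],0.0],[[0,0,-0.124],[0,0,0],0.0],[[0,0,-0.124],[0,0,0],0.0],[[0,0,0],[0,0,0],0.0]])

```text
time: 33.58
eef_pos: [0.4536, 0.0294, 0.1326]
tcp_rot: [1.0, 0.025, -0.001, -0.0]
contact_force: [-0.8, 0.6, -2.7]
opening: 0.313
finger_force: 79.7
```

Run:
```python
from h import *
go(.4421,.2515,.083,3)
```

```text
t 33.58 pos [0.4536 0.0294 0.1326] turn [-0.     0.001 -0.002] shift mm [ 1.000e-01 -2.224e+02  4.960e+01] op 26.7 ff 79.7 F [-0.8  0.6 -2.7]
```

Emit:
drive_tool(moves=[[[0,0,0],[0,-0.0445,0],0.0],[[0,0,0],[0,-0.0445,0],0.0],[[0,0,0],[0,-0.0445,0],0.0],[[0,0,0],[0,-0.0445,0],0.0],[[0,0,0],[0,-0.0444,0],0.0]])

```text
time: 34.2
eef_pos: [0.4421, 0.2527, 0.1326]
tcp_rot: [1.0, 0.025, -0.0, 0.0]
contact_force: [0.9, -0.5, -4.6]
opening: 0.312
finger_force: 80.2
```

Emit:
drive_tool(moves=[[[0,0,0],[0,0,0],0.0],[[0,0,0],[0,0,0.02],0.0],[[0,0,0],[0,0,0.018],0.0],[[0,0,0],[0,0,0.006],0.0],[[0,0,0],[0,0,0.003],0.0]])

```text
time: 34.83
eef_pos: [0.4427, 0.2509, 0.0849]
tcp_rot: [1.0, 0.025, -0.0, 0.0]
contact_force: [0.7, -0.5, -3.0]
opening: 0.315
finger_force: 80.6
```

Emit:
drive_tool(moves=[[[0,0,0],[0,0,0.001],0.0],[[0,0,0],[0,0,0.001],0.0],[[0,0,0],[0,0,0],0.0]])

```text
time: 35.2
eef_pos: [0.4429, 0.2515, 0.0837]
tcp_rot: [1.0, 0.026, 0.0, -0.0]
contact_force: [-0.0, -0.6, -4.6]
opening: 0.312
finger_force: 80.6
```

Emit:
drive_tool(moves=[[[0,0,0],[0,0,0.001],0.0],[[0,0,0],[0,0,0.001],0.0],[[0,0,0],[0,0,0],0.0]])

```text
time: 35.58
eef_pos: [0.443, 0.2515, 0.0828]
tcp_rot: [1.0, 0.026, -0.0, 0.0]
contact_force: [-3.7, -1.7, 4.8]
opening: 0.314
finger_force: 81.7
```

Emit:
drive_tool(moves=[[[0,0,0],[0,0,-0.002],0.05],[[0,0,0],[0,0,0],0.05],[[0,0,0],[0,0,0],0.05],[[0,0,0],[0,0,0],0.05],[[0,0,0],[0,0,-0.02],0.05]])

```text
time: 36.2
eef_pos: [0.4413, 0.2508, 0.1018]
tcp_rot: [1.0, 0.026, -0.002, 0.001]
contact_force: [-0.5, -0.3, 0.5]
opening: 0.585
finger_force: 0.0
```

Emit:
drive_tool(moves=[[[0,0,0],[0,0,-0.04],0.06],[[0,0,0],[0,0,-0.05],0.06],[[0,0,0],[0,0,-0.05],0.06],[[0,0,0],[0,0,0],0.06]])

```text
time: 36.7
eef_pos: [0.4453, 0.2523, 0.2489]
tcp_rot: [1.0, 0.026, 0.005, -0.002]
contact_force: [0.2, 0.5, -0.3]
opening: 0.703
finger_force: 0.0
```

Run:
```python
from h import *
S=cam('scene','s9');D=cam('side','d9')
def comps(c,z,u0,u1,v0,v1):
    im=c['image'].astype(int)
    for th in(135,150,165,180):
        m=((im.min(2)>th)&(im[:,:,0]-im[:,:,2]>8)).astype(np.uint8)
        n,l,s,ce=cv2.connectedComponentsWithStats(m)
        for i in range(1,n):
            if s[i][4]<30 or not(u0<ce[i][0]<u1 and v0<ce[i][1]<v1): continue
            k,_=cv2.findContours((l==i).astype(np.uint8),0,1)
            r=cv2.minAreaRect((plane(c,k[0].reshape(-1,2),z)[:,:2]*1000).astype(np.float32)); print(th,s[i],[np.round(x,1) for x in r])
print(proj(S,[[.5405,-.286,.142]]),proj(D,[[.5405,-.286,.142]]))
print('S');comps(S,.142,80,220,120,250)
print('D');comps(D,.142,170,360,240,370)
print('blocks S');comps(S,.094,290,390,150,300)
go(.5405,-.286,.2,-5.9)
```

```text
[[142.97194654 151.77644564]] [[263.82200341 277.0774915 ]]
S
135 [134 145  18  13 114] [array([ 536. , -287.6]), array([24.3, 50.6]), np.float64(84.9)]
135 [  86  161  123   80 1031] [array([ 670.3, -194.2]), array([150.6, 287.2]), np.float64(84.1)]
150 [135 145  17  12  95] [array([ 536.3, -287.7]), array([21.4, 48.5]), np.float64(82.4)]
150 [ 87 161 122  80 979] [array([ 669.8, -194.1]), array([149.9, 286.8]), np.float64(83.9)]
165 [135 146  17  11  90] [array([ 536.7, -287.4]), array([19.5, 46.1]), np.float64(85.6)]
165 [ 87 161 122  80 952] [array([ 669.9, -194.6]), array([150., 286.]), np.float64(84.1)]
180 [176 163  32  39  43] [array([ 612.7, -114.9]), array([  3.8, 153.1]), np.float64(84.9)]
D
135 [250 274  23   8 165] [array([ 534.7, -286.8]), array([22.3, 48.1]), np.float64(85.7)]
135 [327 293  13  58 362] [array([ 674.3, -418.9]), array([147.1,  21.7]), np.float64(79.3)]
135 [187 327  15  21 128] [array([ 399. , -445.9]), array([22.9, 53.6]), np.float64(23.9)]
150 [250 274  23   8 164] [array([ 534.8, -286.8]), array([22.3, 47.8]), np.float64(85.7)]
150 [328 293  12  58 3
[... 1824 characters left out ...]
]), array([28.6, 38.4]), np.float64(25.2)]
165 [357 206  12  12  52] [array([545.7, 289.5]), array([39.5, 21.3]), np.float64(24.7)]
165 [337 212  22  10  83] [array([574.8, 258.5]), array([28.8, 49.7]), np.float64(11.4)]
165 [324 220  32  23 172] [array([627.6, 245.2]), array([77.4, 44.2]), np.float64(54.5)]
165 [352 225  14  13  61] [array([614.2, 289.8]), array([38.6, 26.7]), np.float64(18.4)]
165 [320 241  44  22 197] [array([694. , 260.6]), array([90.6, 50.3]), np.float64(75.1)]
165 [348 245  13   9  55] [array([673.5, 289.5]), array([25.1, 26.2]), np.float64(8.4)]
t 36.8 pos [0.4427 0.2514 0.2436] turn [-0.    -0.001  0.155] shift mm [152.5 524.5  43.6] op 60.0 ff 0.0 F [ 0.2 -0.5 -1.3]
```

The cover is still where I put it, at about (0.536, -0.287), yaw -5°. The four blocks read as upright on the rack.

Emit:
drive_tool(moves=[[[0,0,0.155],[0,0,0],0.06],[[0,0,0],[0.0153,0.0525,0],0.06],[[0,0,0],[0.0153,0.0525,0],0.06],[[0,0,0],[0.0153,0.0525,0],0.06],[[0,0,0],[0.0153,0.0525,0],0.06]], grip_force=90)

```text
time: 37.42
eef_pos: [0.4809, 0.0347, 0.2409]
tcp_rot: [0.999, -0.051, -0.002, -0.0]
contact_force: [0.6, -0.6, -0.2]
opening: 0.702
finger_force: 0.0
```

Emit:
drive_tool(moves=[[[0,0,0],[0.0153,0.0525,0],0.06],[[0,0,0],[0.0153,0.0525,0],0.06],[[0,0,0],[0.0153,0.0525,0],0.06],[[0,0,0],[0.0153,0.0525,0],0.06],[[0,0,0],[0.0152,0.0525,0],0.06]])

```text
time: 38.05
eef_pos: [0.53, -0.234, 0.2405]
tcp_rot: [0.999, -0.052, -0.002, -0.001]
contact_force: [0.8, 0.0, 0.9]
opening: 0.701
finger_force: 0.0
```

Emit:
drive_tool(moves=[[[0,0,0],[0.015,0.052,0],0.06],[[0,0,0],[0,0,0],0.06],[[0,0,0],[0,0,0],0.06]])

```text
time: 38.42
eef_pos: [0.5396, -0.2853, 0.2409]
tcp_rot: [0.999, -0.052, -0.002, -0.001]
contact_force: [1.0, 0.3, 0.6]
opening: 0.702
finger_force: 0.0
```

Run:
```python
from h import *
S=cam('scene','s10')
def comps(c,z,u0,u1,v0,v1):
    im=c['image'].astype(int)
    for th in(100,120,150):
        m=((im.min(2)>th)&(im[:,:,0]-im[:,:,2]>8)).astype(np.uint8)
        n,l,s,ce=cv2.connectedComponentsWithStats(m)
        for i in range(1,n):
            if s[i][4]<30 or not(u0<ce[i][0]<u1 and v0<ce[i][1]<v1): continue
            k,_=cv2.findContours((l==i).astype(np.uint8),0,1)
            r=cv2.minAreaRect((plane(c,k[0].reshape(-1,2),z)[:,:2]*1000).astype(np.float32)); print(th,s[i],[np.round(x,1) for x in r])
print('S');comps(S,.142,80,220,120,250)
W=cam('wrist','w10');g=proj(W,[[.5365,-.287,.142]])[0];print(g);print('W');comps(W,.142,g[0]-60,g[0]+60,g[1]-60,g[1]+60)
go(.5405,-.286,.1335,-5.9)
```

```text
S
100 [  86  163  123   78 1102] [array([ 671.7, -192.2]), array([156. , 285.8]), np.float64(84.3)]
120 [  86  164  123   77 1024] [array([ 672.4, -194.6]), array([151. , 282.5]), np.float64(84.2)]
150 [ 87 164 122  77 946] [array([ 672. , -194.5]), array([149.9, 282.4]), np.float64(84.0)]
[284.36906388 220.448027  ]
W
100 [ 269  190   28   56 1546] [array([ 538.5, -285.7]), array([22.7, 47.5]), np.float64(84.2)]
t 38.52 pos [ 0.54   -0.2846  0.2421] turn [-0.001  0.002  0.001] shift mm [  0.6   1.4 108.6] op 59.8 ff 0.0 F [-0.7  0.1  0.7]
```

Emit:
drive_tool(moves=[[[0,0,0],[0,0.0008,0.05],0.06],[[0,0,0],[0,0,0.04],0.06],[[0,0,0],[0,0,0.02],0.06],[[0,0,0],[0,0,0],0.06],[[0,0,0],[0,0,0],0.0]])

```text
time: 39.15
eef_pos: [0.5415, -0.2873, 0.1355]
tcp_rot: [0.999, -0.051, 0.001, 0.001]
contact_force: [0.4, -0.4, -0.3]
opening: 0.505
finger_force: 0.0
```

Emit:
drive_tool(moves=[[[0,0,0],[0,0,0],0.0],[[0,0,0],[0,0,0],0.0],[[0,0,0],[0,0,0],0.0],[[0,0,0],[0,0,0],0.0],[[0,0,0],[0,0,0],0.0]])

```text
time: 39.78
eef_pos: [0.5416, -0.2873, 0.1358]
tcp_rot: [0.999, -0.052, 0.002, 0.001]
contact_force: [-0.4, 2.4, 6.4]
opening: 0.26
finger_force: 89.4
```

Emit:
drive_tool(moves=[[[0,0,0],[0,0,-0.01],0.0],[[0,0,0],[0,0,-0.02],0.0],[[0,0,0],[0,0,-0.025],0.0],[[0,0,0],[0,0,-0.025],0.0],[[0,0,0],[0,0,0],0.0]])

```text
time: 40.4
eef_pos: [0.5416, -0.2879, 0.2167]
tcp_rot: [0.999, -0.052, 0.003, 0.002]
contact_force: [0.4, -0.4, -3.9]
opening: 0.261
finger_force: 88.6
```

Run:
```python
from h import *
go(.5354,-.0079,.2,-11.2)
```

```text
t 40.4 pos [ 0.5416 -0.2879  0.2167] turn [ 0.003 -0.005  0.092] shift mm [ -60.4 -273.5   16.7] op 22.3 ff 88.6 F [ 0.4 -0.4 -3.9]
```

Emit:
drive_tool(moves=[[[0.003,-0.005,0.092],[0,0,-0.015],0.0],[[0,0,0],[-0.0099,-0.0456,0],0.0],[[0,0,0],[-0.0099,-0.0456,0],0.0],[[0,0,0],[-0.0099,-0.0456,0],0.0],[[0,0,0],[-0.0099,-0.0456,0],0.0]])

```text
time: 41.02
eef_pos: [0.5359, -0.0986, 0.2275]
tcp_rot: [0.995, -0.098, -0.004, -0.002]
contact_force: [0.3, -0.0, -5.1]
opening: 0.264
finger_force: 89.1
```

Emit:
drive_tool(moves=[[[0,0,0],[-0.0099,-0.0456,0],0.0],[[0,0,0],[-0.0099,-0.0456,0],0.0],[[0,0,0],[0,0,0],0.0],[[0,0,0],[0,0,0],0.0]])

```text
time: 41.52
eef_pos: [0.5347, -0.007, 0.2284]
tcp_rot: [0.995, -0.097, -0.003, -0.001]
contact_force: [-0.0, 0.6, -4.5]
opening: 0.259
finger_force: 89.6
```

Run:
```python
from h import *
go(.5365,-.008,.165,-11.2)
S=cam('scene','s11');D=cam('side','d11')
z=ctrl.get_state()['eef_pos'][2]-.1298+.136
for c in(S,D):
    im=c['image'].astype(int);g=proj(c,[[.534,-.0075,z]])[0]
    m=((im.min(2)>110)&(im[:,:,0]-im[:,:,2]>8)).astype(np.uint8);n,l,s,ce=cv2.connectedComponentsWithStats(m)
    for i in range(1,n):
        if s[i][4]>15 and np.hypot(*(ce[i]-g))<25:
            k,_=cv2.findContours((l==i).astype(np.uint8),0,1)
            print(g.round(1),s[i],[np.round(x,1) for x in cv2.minAreaRect((plane(c,k[0].reshape(-1,2),z)[:,:2]*1000).astype(np.float32))])
```

```text
t 41.52 pos [ 0.5347 -0.007   0.2284] turn [-0.002  0.007  0.001] shift mm [ 2.   0.6 63.4] op 22.1 ff 89.6 F [-0.   0.6 -4.5]
[257.3 177.3] [270 173   5   4  18] [array([572.7,   4.1]), array([16.5, 10.6]), np.float64(87.4)]
[257.3 177.3] [246 178  19  13 116] [array([527.6, -40.8]), array([44.9, 64.4]), np.float64(0.5)]
```

Emit:
drive_tool(moves=[[[-0.002,0.005,0],[0.0012,0.0006,0.02],0.0],[[0,0,0],[0,0,0.02],0.0],[[0,0,0],[0,0,0.018],0.0],[[0,0,0],[0,0,0],0.0],[[0,0,0],[0,0,0],0.0]])

```text
time: 42.25
eef_pos: [0.5367, -0.0081, 0.172]
tcp_rot: [0.995, -0.098, 0.001, -0.0]
contact_force: [-0.0, -0.3, -3.8]
opening: 0.261
finger_force: 89.5
```

Emit:
drive_tool(moves=[[[0,0,0],[0,0,0.004],0.0],[[0,0,0],[0,0,0.004],0.0],[[0,0,0],[0,0,0.004],0.0],[[0,0,0],[0,0,0],0.0]])

```text
time: 42.75
eef_pos: [0.5358, -0.0075, 0.1588]
tcp_rot: [0.995, -0.097, -0.001, -0.0]
contact_force: [0.4, 1.0, -3.8]
opening: 0.264
finger_force: 89.6
```

Emit:
drive_tool(moves=[[[0,0,0],[0,0,0.003],0.0],[[0,0,0],[0,0,0.003],0.0],[[0,0,0],[0,0,0],0.0]])

```text
time: 43.12
eef_pos: [0.5359, -0.0076, 0.1529]
tcp_rot: [0.995, -0.097, -0.0, -0.0]
contact_force: [-0.3, 0.8, -4.6]
opening: 0.267
finger_force: 89.6
```

The cover's edge is past the wall tops with no contact force, so it fits. I continue down.

Emit:
drive_tool(moves=[[[0,0,0],[0,0,0.006],0.0],[[0,0,0],[0,0,0.006],0.0],[[0,0,0],[0,0,0.006],0.0],[[0,0,0],[0,0,0.002],0.0],[[0,0,0],[0,0,0],0.0]])

```text
time: 43.75
eef_pos: [0.536, -0.0076, 0.1331]
tcp_rot: [0.995, -0.097, -0.0, -0.0]
contact_force: [-0.5, -0.4, -4.2]
opening: 0.26
finger_force: 89.6
```

Emit:
drive_tool(moves=[[[0,0,0],[0,0,0.0015],0.0],[[0,0,0],[0,0,0.0015],0.0],[[0,0,0],[0,0,0],0.0]])

```text
time: 44.12
eef_pos: [0.5362, -0.0076, 0.1304]
tcp_rot: [0.995, -0.097, 0.0, -0.0]
contact_force: [-0.4, -0.2, -4.6]
opening: 0.263
finger_force: 89.6
```

Emit:
drive_tool(moves=[[[0,0,0],[0,0,0.001],0.0],[[0,0,0],[0,0,0.001],0.0],[[0,0,0],[0,0,0],0.0]])

```text
time: 44.5
eef_pos: [0.5365, -0.0074, 0.1298]
tcp_rot: [0.995, -0.097, 0.0, -0.0]
contact_force: [-4.3, 3.4, 5.0]
opening: 0.26
finger_force: 90.8
```

Contact came at 0.1298, exactly the height computed for fully down. Now I release, retreat and check.

Emit:
drive_tool(moves=[[[0,0,0],[0,0,-0.001],0.0],[[0,0,0],[0,0,0],0.06],[[0,0,0],[0,0,0],0.06],[[0,0,0],[0,0,0],0.06],[[0,0,0],[0,0,0],0.06]])

```text
time: 45.12
eef_pos: [0.5362, -0.0077, 0.1294]
tcp_rot: [0.995, -0.098, 0.0, -0.0]
contact_force: [-0.5, -0.9, 0.6]
opening: 0.701
finger_force: 0.0
```

Emit:
drive_tool(moves=[[[0,0,0],[0,0,-0.02],0.06],[[0,0,0],[0,0,-0.04],0.06],[[0,0,0],[0,0,-0.04],0.06],[[0,0,0],[0,0,-0.04],0.06],[[0,0,0],[0,0.05,0],0.06]])

```text
time: 45.75
eef_pos: [0.5288, -0.056, 0.2744]
tcp_rot: [0.995, -0.095, 0.005, 0.0]
contact_force: [0.0, -0.4, -1.0]
opening: 0.7
finger_force: 0.0
```

Emit:
drive_tool(moves=[[[0,0,0],[0,0.05,0],0.06],[[0,0,0],[0,0.05,0],0.06],[[0,0,0],[0,0.05,0],0.06],[[0,0,0],[0,0,0],0.06],[[0,0,0],[0,0,0],0.06]])

```text
time: 46.38
eef_pos: [0.4973, -0.2037, 0.2691]
tcp_rot: [0.995, -0.098, -0.0, -0.001]
contact_force: [-0.7, 0.5, 0.1]
opening: 0.702
finger_force: 0.0
```

Run:
```python
from h import *
S=cam('scene','s12');D=cam('side','d12')
z=.136
for c in(S,D):
    im=c['image'].astype(int);g=proj(c,[[.534,-.0075,z]])[0]
    for th in (130,150,170):
      m=((im.min(2)>th)&(im[:,:,0]-im[:,:,2]>8)).astype(np.uint8);n,l,s,ce=cv2.connectedComponentsWithStats(m)
      for i in range(1,n):
        if s[i][4]>25 and np.hypot(*(ce[i]-g))<25:
            k,_=cv2.findContours((l==i).astype(np.uint8),0,1)
            print(g.round(1),s[i],[np.round(x,1) for x in cv2.minAreaRect((plane(c,k[0].reshape(-1,2),z)[:,:2]*1000).astype(np.float32))])
# changes of scene vs start around bowl/jar/spatula
a=cv2.imread('pics/scene0.png').astype(int);b=S['image'][:,:,::-1].astype(int);d=np.abs(a-b).max(2)>50
for n,(u0,u1,v0,v1) in dict(bowl=(258,304,268,312),jar=(150,184,234,278),spat=(408,446,200,290)).items(): print(n,d[v0:v1,u0:u1].sum())
st()
```

```text
[246.1 171.8] [238 165  17  14 119] [array([532. ,  -7.6]), array([23.4, 48.6]), np.float64(79.7)]
[246.1 171.8] [238 165  17  14 113] [array([532.2,  -6.8]), array([21.3, 49.1]), np.float64(76.6)]
[246.1 171.8] [239 166  16  13 104] [array([532.4,  -7. ]), array([21.1, 46.9]), np.float64(76.6)]
[258.9 209. ] [248 180  14  15  67] [array([526.9, 109.3]), array([81.3, 31.9]), np.float64(75.4)]
[258.9 209. ] [249 207  18   7 102] [array([530. ,  -9.8]), array([28.1, 48.7]), np.float64(78.2)]
[258.9 209. ] [248 180  14  15  56] [array([526.4, 109.9]), array([80.3, 30.6]), np.float64(75.4)]
[258.9 209. ] [249 207  18   6  89] [array([530. ,  -9.6]), array([24.4, 47.3]), np.float64(85.4)]
[258.9 209. ] [249 180  13  15  44] [array([527.7, 110.5]), array([80. , 28.4]), np.float64(78.7)]
[258.9 209. ] [249 207  18   6  84] [array([530. ,  -7.4]), array([23.4, 47.9]), np.float64(78.2)]
bowl 0
jar 0
spat 0
46.475 [ 0.4975 -0.2029  0.2691] [ 9.953e-01 -9.680e-02 -1.000e-04 -6.000e-04] [0.7 0.2 0.7] 0.7025469757588663 0.0 [-5.760e-01 -3.500e-02  1.892e+00  1.000e-03  1.285e+00  1.188e+00]
[[0.981, -0.193, -0.0], [-0.193, -0.981, 0.001], [-0.0, -0.001, -1.0]]
```

```bash
python3 -c "
from plant import ctrl
print(ctrl.sign_off())"
```

```text
the job is handed in; nothing more can be done
None
```

The job is handed in at about 46 s: the four blocks present (1, 2, 3 and 5) stand upright on the rack, the cover is fully down over the empty carrier to within about 3 mm of centre, and the bowl, jar and spatula have not moved (judge's verdict not shown).

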